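# Fill the table caddy with the right seasonings

## Task

Sort the seasonings standing right in front of the arm (not the spare set far off to the right by the sink): put the salt shaker into the white pot of the wooden tray, the dark brown pepper mill into the black pot, the spice jar with the blue label into the blue pot and the spice jar with the black and green label into the green pot, each standing upright on the pot's floor. Leave the pale wooden mill and the spice jar with the red label standing where they are, and do not knock any of the seasonings over.

Things in the scene. Friction and masses are not known exactly. Their poses are not given: they have to be found in the camera images.
- salt_shaker: Glass salt shaker with a grey domed cap, white inside; 90 mm tall, 43 mm in diameter from 30 to 40 mm height, narrowing to 34 mm at the cap (66 to 80 mm height), 100 g (may vary); stands upright. Origin: centre of the underside; z up along its axis. It goes into the white pot.
- dark_mill: Dark brown turned wooden pepper mill with a small metal knob on top; 150 mm tall, foot 58 mm in diameter, about 48 to 50 mm across where it is gripped at 90 to 125 mm height, 180 g (may vary); stands upright, does not turn. Origin: centre of the underside; z up along its axis. It goes into the black pot.
- blue_jar: Cylindrical glass spice jar with a dark screw cap, bluish-grey on top, and a dark blue label; diameter 41 mm, 105 mm tall, 110 g (may vary), stands upright among the other seasonings, its label roughly towards the robot (a fixed spare set of such seasonings, more than 1 m from the robot at the far right, is no part of the job). Origin: centre of the underside; z up along its axis. It goes into the blue pot.
- green_jar: Cylindrical glass spice jar with a dark screw cap, black on top, and a black label with green leaves; diameter 41 mm, 105 mm tall, 110 g (may vary), stands upright among the other seasonings, its label roughly towards the robot (a fixed spare set of such seasonings, more than 1 m from the robot at the far right, is no part of the job). Origin: centre of the underside; z up along its axis. It goes into the green pot.
- red_jar: Cylindrical glass spice jar with a dark screw cap, gold and white on top, and a pale label with a red band; diameter 41 mm, 105 mm tall, 110 g (may vary), stands upright among the other seasonings, its label roughly towards the robot (a fixed spare set of such seasonings, more than 1 m from the robot at the far right, is no part of the job). Origin: centre of the underside; z up along its axis. Look-alike: it must stay where it is.
- pale_mill: Pale light-wood pepper mill with a small steel knob; 150 mm tall, 58 mm in diameter at the foot, 180 g; stands upright. Look-alike: it must stay where it is. Origin: centre of the underside; z up along its axis.
- pot_white: Open round pot, white, one of four fixed side by side in a 2 by 2 square (96 mm between centres) in a low square wooden tray (205 mm wide, rim 20 mm high) fixed on the worktop; the four pots may be in any arrangement. Outside diameter 84 mm, inside diameter 76 mm, 30 mm high, floor 4 mm thick. Origin: centre of the underside, 7 mm above the worktop, so its inner floor is 11 mm and its rim 37 mm above the worktop; z up, x and y along the sides of the tray.
- pot_black: Open round pot, black, one of four fixed side by side in a 2 by 2 square (96 mm between centres) in a low square wooden tray (205 mm wide, rim 20 mm high) fixed on the worktop; the four pots may be in any arrangement. Outside diameter 84 mm, inside diameter 76 mm, 30 mm high, floor 4 mm thick. Origin: centre of the underside, 7 mm above the worktop, so its inner floor is 11 mm and its rim 37 mm above the worktop; z up, x and y along the sides of the tray.
- pot_blue: Open round pot, blue, one of four fixed side by side in a 2 by 2 square (96 mm between centres) in a low square wooden tray (205 mm wide, rim 20 mm high) fixed on the worktop; the four pots may be in any arrangement. Outside diameter 84 mm, inside diameter 76 mm, 30 mm high, floor 4 mm thick. Origin: centre of the underside, 7 mm above the worktop, so its inner floor is 11 mm and its rim 37 mm above the worktop; z up, x and y along the sides of the tray.
- pot_green: Open round pot, green, one of four fixed side by side in a 2 by 2 square (96 mm between centres) in a low square wooden tray (205 mm wide, rim 20 mm high) fixed on the worktop; the four pots may be in any arrangement. Outside diameter 84 mm, inside diameter 76 mm, 30 mm high, floor 4 mm thick. Origin: centre of the underside, 7 mm above the worktop, so its inner floor is 11 mm and its rim 37 mm above the worktop; z up, x and y along the sides of the tray.
Things that resemble listed ones, but are neither listed nor needed, are in the scene too. What is shaped like the blue_jar but purple is not meant.

How it is judged:
By the outcome, as a careful person would: the job done as asked, in the order asked, and still so for the second after the job is handed in, with the robot touching nothing.
It also fails if it takes over 115 s, if anything falls off the work surface, if the arm or the gripper's body presses on something with over 40 N, if the wrist force passes 120 N, or if a joint passes its speed limit or range.

## Robot

A 6-joint arm with a two-finger parallel gripper is mounted at the origin on a cart in front of the work surface, level with it; the furniture and walls round the work are solid. World frame = base frame: x ahead of the robot, y to its left, z up, the work surface at z = 0. Lengths are in m, angles in rad, forces in N, time in s.
With the tool pointing down it reaches from about 0.35 to 0.975 m from the base axis. Payload 4.9 kg.
Tool frame: the origin (TCP) lies on the centre line of the jaws, within the pads' length; the fingertips stand 14 mm ahead of it and the grasp point (between the pads) lies 5 mm behind it; y points along the fingers, z is the direction in which the jaws open and shut, and the axes are right-handed (so a half turn about y gives the same grasp; the last joint's range is limited). The gripper opens to 85 mm and grips with 20 to 120 N. Pads are 22 mm wide; open, the fingers measure 114 mm over their backs; the gripper's body (76 mm by 85 mm) begins 54 mm behind the grasp point. The pads swing forward as they close: fully open they stand 13 mm farther back than shut.
Start: joints at [-0.119, 0.053, 1.613, -0, 1.476, -0.119], TCP at [0.625, 0, 0.245] pointing down, gripper open.
Joint ranges: [-3.01, 3.01], [-1.01, 2.22], [0.06, 2.58], [-1.02, 4.17], [0.09, 2.62], [-3.14, 3.14]. Speed limits (rad/s): [2.57, 2.57, 3.14, 3.14, 3.14, 3.14].

## Interface

Orientations are given as a rotation vector (axis times angle).
In Python, from station import ctrl gives the robot as it stands.
- The arm moves only by the tool servo_tool, never from a script. Its arguments are lists of equal length, an entry for each row: "delta_pos": the shift along the tool's x, y, z in m, a list of three; "dr": the turn, a rotation vector about the tool's x, y, z in degrees, a list of three; "grip": the opening, from 0 (shut) to 1 (fully open). In form: {"delta_pos": [[x, y, z], ...], "dr": [[rx, ry, rz], ...], "grip": [grip, ...]}. A call has 1 to 5 rows; each row shifts and turns the pose as measured when the row begins, along the tool's axes as they then stand; what a row does not reach is not made up. A row lasts 1/8 s, in which the tool goes at most 62.5 mm and 10.7 degrees, less where a joint would pass 70% of its speed; a pose out of reach is approached as far as the arm can. A call is refused whole if a number of a shift passes 0.0625 or a number of a turn 10.7, either way. A call with a gripper value outside its range is refused whole. The fingers move at their own pace and stop on an object; "grip_force" is the grip in N (left out, the last holds). Time passes only in rows, so rows that do not move let the fingers close. It gives the time, the measured TCP pose, the force and the opening at its end, in the units of the state.
- ctrl.get_obs(): the state, without advancing time (a new reading comes with each control period).
- ctrl.get_image(name): name is "scene" or "side" or "wrist"; returns the picture (384x512x3 uint8, red, green, blue); there is no depth.
- ctrl.camera_params(name): a dict with "fovy" (degrees; the focal length in pixels is half the picture's height over the tangent of half this angle, whatever the lens; pixels are square), "cx", "cy" (the principal point, pixels), "eye" and "rotation" of the camera in the world. Camera axes: x right, y down, z forward; pixel columns grow to the right and rows downward; lengths in m; the calibration is good to about 2 mm. A picture is of the moment at which its call begins: read the wrist's pose just before it. camera_params takes no time and is no camera call; for the wrist camera it gives the pose at the moment of the call.
- ctrl.finish_job(): hands the job in, once; it reports no verdict.
Trained networks look in the newest picture that a camera, given by its name, has taken for a name from the list of things; names that differ only in an ending like _2 or _b are one class to them, and where a whole thing is asked for, a point or a joint stands for the part that bears it (a point fixed in the world has none). Each returns a list of dicts, best first, with "score" (0 to 1); they miss things now and then, are a little off and sometimes report something else, mostly with a low value. They report only what shows in the picture. A call takes as long as a camera call. They do not tell look-alikes from the thing itself.
- ctrl.masks_of(camera, label): "pixels" (384x512 bool, what is visible of it) and "extent" ([left, top, right, bottom] in pixels, round what is visible of it).
The state is a dict: "t": time; "q": joint angles; "dq": joint speeds; "effort": joint torques, N m; "tool_pos": TCP position; "tool_rot": TCP orientation; "contact_force": force on the tool from outside, world axes, zero at the start; "wrist_torque": the same for the moment, N m; "opening": finger opening in m.
Only numpy, scipy, OpenCV 4.12 (cv2) and the standard library are available. Lean on these libraries where they do the work, as an engineer would, in place of code of your own. Each camera call takes 0.05 s, during which the arm holds its last target.

## Working session

There is one attempt and no reset: what is moved stays moved. The work goes in short steps, Python scripts to look and compute and a tool call to move; the robot and the scene stay as the last step left them, time stands still between calls to the robot, and variables do not carry over. Pictures are saved under pics/ and viewed, and the job is handed in when it is done.

Besides the shell and the picture viewer there is one more tool, called after "Call:" as name(argument=value, ...) on one line, values as JSON. servo_tool: Moves the arm, as the interface text tells. Its arguments: {"type":"object","properties":{"delta_pos":{"type":"array","items":{"type":"array","items":{"type":"number"}}},"dr":{"type":"array","items":{"type":"array","items":{"type":"number"}}},"grip":{"type":"array","items":{"type":"number"}},"grip_force":{"type":"number"}},"required":["delta_pos","dr","grip"]}

```bash
ls; mkdir -p pics; python3 - <<'E'
from station import ctrl
import cv2,numpy as np
o=ctrl.get_obs();print({k:np.round(v,3) for k,v in o.items()})
for n in ["scene","side","wrist"]:
    p=ctrl.camera_params(n);print(n,p)
    cv2.imwrite(f"pics/{n}0.png",ctrl.get_image(n)[:,:,::-1])
E
```

```text
pics
{'t': np.float64(0.0), 'q': array([-0.119,  0.053,  1.614,  0.   ,  1.476, -0.119]), 'dq': array([-0.001,  0.001, -0.001, -0.001, -0.001,  0.001]), 'effort': array([ 0.0000e+00, -3.9367e+01, -3.7018e+01, -0.0000e+00,  7.0000e-03,
       -0.0000e+00]), 'tool_pos': array([0.624, 0.   , 0.244]), 'tool_rot': array([-1.211,  1.211, -1.208]), 'contact_force': array([-0.199,  0.387,  0.191]), 'wrist_torque': array([ 0.031, -0.046,  0.   ]), 'opening': np.float64(0.085)}
scene {'fovy': 53.20869442822879, 'cx': 254.97404687635563, 'cy': 189.8245871418599, 'eye': array([-0.1792476 , -0.56581369,  0.68328176]), 'rotation': array([-2.03003086,  1.01918433, -0.49934613])}
side {'fovy': 43.53119399287544, 'cx': 255.95782218431344, 'cy': 194.11406348161552, 'eye': array([ 0.35119479, -1.3490193 ,  0.96579679]), 'rotation': array([-2.16675636,  0.13272895, -0.06134552])}
wrist {'fovy': 59.00091396673169, 'cx': 255.43653374731366, 'cy': 193.94255373126362, 'eye': array([0.6235467 , 0.0723607 , 0.37258401]), 'rotation': array([ 2.85173027e+00,  1.16962330e-03, -1.45452672e-03])}
```

View pics/scene0.png

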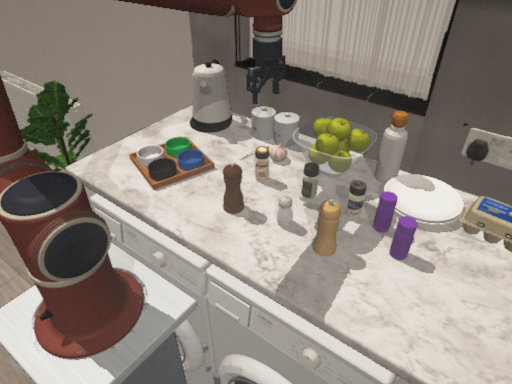

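View pics/side0.png

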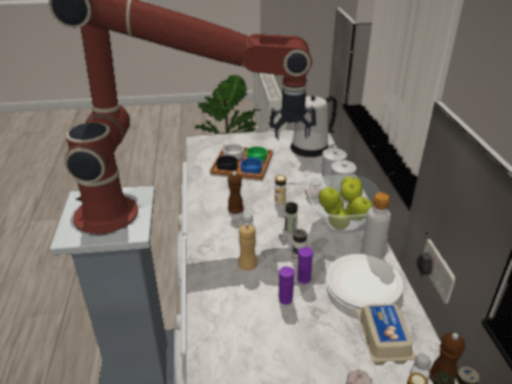

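View pics/wrist0.png

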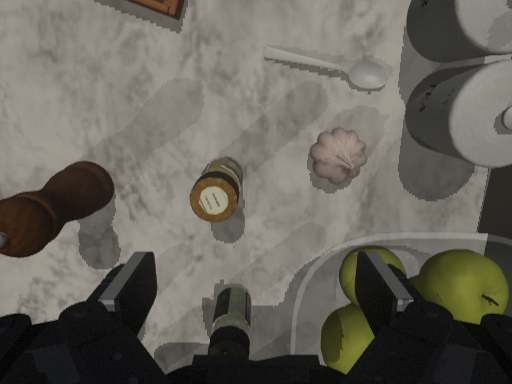

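```bash
cat > h.py <<'E'
from station import ctrl
import cv2,numpy as np
from scipy.spatial.transform import Rotation as R
def cam(n):
    p=ctrl.camera_params(n); f=192/np.tan(np.radians(p["fovy"]/2))
    return dict(f=f,c=np.array([p["cx"],p["cy"]]),e=np.array(p["eye"]),R=R.from_rotvec(p["rotation"]).as_matrix())
def proj(c,P):
    q=(np.atleast_2d(P)-c["e"])@c["R"]; return q[:,:2]/q[:,2:]*c["f"]+c["c"]
def atz(c,uv,z):
    uv=np.atleast_2d(uv); d=np.c_[(uv-c["c"])/c["f"],np.ones(len(uv))]@c["R"].T
    return c["e"]+d*((z-c["e"][2])/d[:,2])[:,None]
def save(n,name,crop=None,k=1):
    im=ctrl.get_image(n)
    if crop: l,t,r,b=crop; im=im[t:b,l:r]
    cv2.imwrite("pics/"+name,cv2.resize(im,None,fx=k,fy=k,interpolation=cv2.INTER_CUBIC)[:,:,::-1]); return im
E
python3 - <<'E'
from h import *
o=ctrl.get_obs();print(R.from_rotvec(o["tool_rot"]).as_matrix().round(2))
save("scene","s1.png",(120,120,420,270),2.6)
c=cam("scene")
for l in ["salt_shaker","dark_mill","blue_jar","green_jar","red_jar","pale_mill","pot_white","pot_black","pot_blue","pot_green"]:
    for m in ctrl.masks_of("scene",l)[:3]:
        px=m["pixels"];ys,xs=np.nonzero(px)
        e=m["extent"]
        extra=""
        if l.startswith("pot"): extra=atz(c,[xs.mean(),ys.mean()],0.022).round(3)
        else: extra=atz(c,[(e[0]+e[2])/2,e[3]],0).round(3)
        print(l,round(m["score"],2),np.round(e,1),xs.mean().round(1),ys.mean().round(1),extra)
E
```

```text
[[ 0. -0.  1.]
 [-1.  0.  0.]
 [-0. -1. -0.]]
salt_shaker 0.62 [273.2 194.1 292.5 225.8] 283.8 211.2 [[ 0.454 -0.18   0.   ]]
dark_mill 0.95 [222.6 161.4 242.3 213.4] 232.2 188.8 [[ 0.414 -0.043  0.   ]]
blue_jar 0.8 [347.  180.  366.  222.2] 354.9 198.7 [[ 0.582 -0.329  0.   ]]
blue_jar 0.75 [372.  191.3 395.7 231.3] 384.2 211.0 [[ 0.591 -0.4    0.   ]]
blue_jar 0.65 [387.3 214.9 417.2 259. ] 402.3 237.3 [[ 0.526 -0.471  0.   ]]
green_jar 0.56 [298.6 162.8 320.5 203.8] 309.3 180.7 [[ 0.574 -0.19   0.   ]]
green_jar 0.35 [222.7 161.9 243.5 213.9] 232.1 188.5 [[ 0.413 -0.046  0.   ]]
red_jar 0.65 [254.7 144.  269.2 182.2] 261.6 163.3 [[ 0.578 -0.023  0.   ]]
pale_mill 0.59 [310.7 200.1 340.1 255.7] 326.2 227.8 [[ 0.427 -0.32   0.   ]]
pale_mill 0.46 [176.3 147.9 206.1 171.2] 189.5 159.0 [[0.493 0.189 0.   ]]
pot_white 0.86 [137.6 142.  164.2 164.2] 149.1 153.4 [[0.463 0.346 0.022]]
pot_white 0.71 [224.1 161.8 242.6 214.3] 232.1 189.5 [[0.474 0.007 0.022]]
pot_black 0.56 [149.2 159.  173.1 182.8] 161.1 168.5 [[0.427 0.249 0.022]]
pot_blue 0.73 [176.6 146.5 203.  170.6] 189.6 159.1 [[0.517 0.217 0.022]]
pot_green 0.66 [162.1 137.4 190.5 161.6] 176.2 145.2 [[0.552 0.313 0.022]]
```

View pics/s1.png

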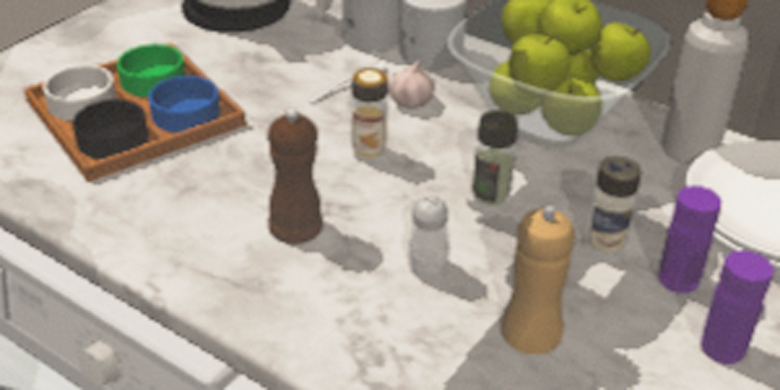

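```bash
cat > fit.py <<'E'
from h import *
from scipy.optimize import least_squares
prof={"salt_shaker":[(0,.019),(.03,.0215),(.04,.0215),(.066,.017),(.08,.017),(.086,.011),(.09,.004)],
"dark_mill":[(0,.029),(.01,.029),(.143,.008),(.15,.005)],
"blue_jar":[(0,.0205),(.105,.0205)]}
prof["green_jar"]=prof["red_jar"]=prof["blue_jar"]; prof["pale_mill"]=prof["dark_mill"]
a=np.linspace(0,2*np.pi,72,endpoint=False)
def rings(x,y,pr): return np.vstack([np.c_[x+r*np.cos(a),y+r*np.sin(a),np.full(72,z)] for z,r in pr])
def bb(c,P):
    u=proj(c,P); return np.r_[u.min(0),u.max(0)]
E
cat > m1.py <<'E'
from fit import *
g={"salt_shaker":(.46,-.18),"dark_mill":(.43,-.04),"blue_jar":(.59,-.32),"green_jar":(.59,-.18),"red_jar":(.6,-.02),"pale_mill":(.44,-.31)}
pots={"pot_white":(.463,.346),"pot_green":(.552,.313),"pot_blue":(.517,.217),"pot_black":(.427,.249)}
ctrl.get_image("scene");ctrl.get_image("side")
C={n:cam(n) for n in("scene","side")}
E={}
for l,p in {**g,**pots}.items():
    for n in C:
        best=None
        for m in ctrl.masks_of(n,l):
            e=np.array(m["extent"],float)
            ex=bb(C[n],rings(*p,prof.get(l,[(.007,.042),(.037,.042)])))
            d=np.abs(e-ex).max()
            if d<14 and (best is None or d<best[0]): best=(d,e,m["score"])
        if best: E[l,n]=best[1]
    if l in g:
        for ns in (["scene"],["side"],["scene","side"]):
            ns=[n for n in ns if (l,n) in E]
            if not ns: continue
            f=lambda p:np.concatenate([bb(C[n],rings(*p,prof[l]))-E[l,n] for n in ns])
            s=least_squares(f,p,loss="soft_l1");print(l,ns,s.x.round(4),f(s.x).round(1))
order=[("pot_white",-1,1),("pot_green",1,1),("pot_blue",1,-1),("pot_black",-1,-1)]
for ns in (["scene"],["side"],["scene","side"]):
    def cen(p):
        return {l:p[:2]+R.from_euler("z",p[2]).as_matrix()[:2,:2]@(.048*np.array([i,j])) for l,i,j in order}
    def f(p):
        return np.concatenate([(bb(C[n],rings(*cen(p)[l],[(.025,.042),(.037,.042)]))-E[l,n])[:3] for n in ns for l,_,_ in order if (l,n) in E])
    s=least_squares(f,[.49,.28,-.35],loss="soft_l1");print(ns,s.x.round(4),{k:v.round(4) for k,v in cen(s.x).items()},f(s.x).round(1))
save("side","side1.png",(200,130,350,310),4)
E
python3 m1.py
```

```text
salt_shaker ['scene'] [ 0.4648 -0.1783] [ 1.7 -0.5 -1.6  0.5]
salt_shaker ['side'] [ 0.4665 -0.1256] [ -1.8 -12.6   1.8   2.1]
salt_shaker ['scene', 'side'] [ 0.4637 -0.1774] [ 1.1 -0.4 -2.2  0.6 -1.1 -2.9  2.8 12.5]
dark_mill ['scene'] [ 0.4356 -0.0264] [-0.6  0.2  0.6 -0.2]
dark_mill ['side'] [ 0.4343 -0.027 ] [-1.3  2.2  1.3 -1.7]
dark_mill ['scene', 'side'] [ 0.4353 -0.0265] [-0.6  0.2  0.5 -0.1 -1.   2.1  1.5 -1.8]
blue_jar ['scene'] [ 0.6047 -0.3044] [-1.5  0.6  1.3 -0.6]
blue_jar ['side'] [ 0.5957 -0.3182] [ 3.7  0.2 -2.4 -0.1]
blue_jar ['scene', 'side'] [ 0.6023 -0.3089] [-0.4  1.7  2.5  0.5  5.3 -2.  -0.8 -2.5]
green_jar ['scene'] [ 0.5912 -0.1696] [-0.2 -0.3  0.2  0.2]
green_jar ['side'] [ 0.5959 -0.1699] [-2.  -4.   1.7  1.7]
green_jar ['scene', 'side'] [ 0.5926 -0.1693] [-0.  -0.5  0.3 -0.1 -3.1 -4.   0.6  1.7]
red_jar ['scene'] [ 0.5938 -0.0102] [ 0.5 -0.9 -0.5  0.8]
red_jar ['side'] [ 0.5841 -0.0226] [-1.1 -2.6  1.   1.5]
red_jar ['scene', 'side'] [ 0.5881 -0.0142] [ 0.4  0.3 -0.5  2.2 -0.3 -4.   1.8 -0. ]
pale_mill ['scene'] [ 0.454  -0.3117] [ 3.8 -0.9 -3.1  0.9]
pale
[... 260 characters left out ...]
_blue': array([0.5118, 0.2063]), 'pot_black': array([0.4211, 0.2378])} [ 1.2  5.3  1.4  0.2 -0.7 -1.3 -0.5  0.3 -0.8 -0.4 -0.5  0.5]
['side'] [ 0.4813  0.2599 -0.3735] {'pot_white': array([0.4541, 0.3221]), 'pot_green': array([0.5435, 0.2871]), 'pot_blue': array([0.5085, 0.1977]), 'pot_black': array([0.4191, 0.2327])} [ 0.   0.4  0.1 -4.9  3.3  1.2  0.5 -1.3  0.3  0.3 -0.6 -1.8]
['scene', 'side'] [ 0.4818  0.2663 -0.3479] {'pot_white': array([0.453 , 0.3278]), 'pot_green': array([0.5433, 0.295 ]), 'pot_blue': array([0.5105, 0.2048]), 'pot_black': array([0.4203, 0.2375])} [ 1.5  5.3  1.6  0.6 -0.5 -0.9 -0.5  0.6 -0.8 -0.6 -0.3  0.4 -0.4 -0.2
 -0.3 -5.2  2.3  0.9  0.9 -2.2  0.6  0.5 -1.2 -1.6]
```

View pics/side1.png

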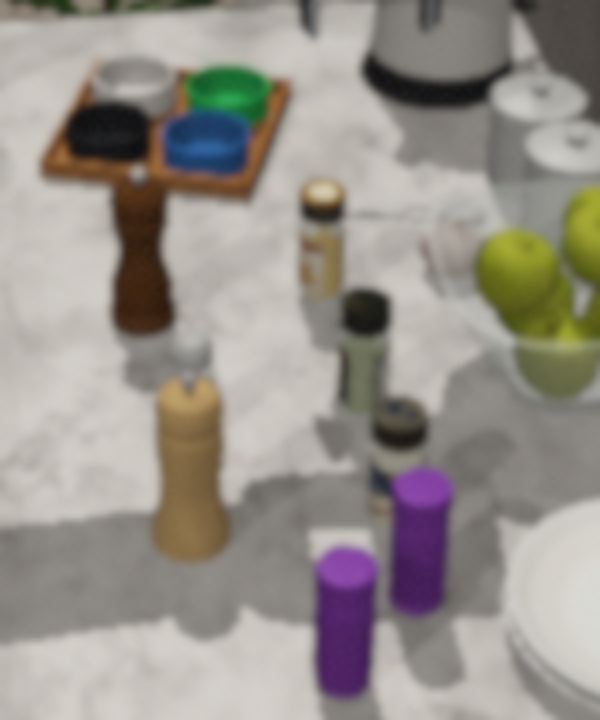

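Call:
servo_tool(delta_pos=[[0.047,0,-0.053],[0.047,0,-0.053],[0.047,0,-0.053],[0,0,0]], dr=[[0,0,0],[0,0,0],[0,0,0],[0,0,0]], grip=[0.9,0.9,0.9,0.9], grip_force=30)

```text
t: 2.35
tool_pos: [0.4814, -0.1276, 0.2445]
tool_rot: [-1.211, 1.208, -1.208]
contact_force: [0.7, -0.2, 1.2]
opening: 0.0769
```

```bash
cat > w.py <<'E'
from fit import *
import sys
# usage: w.py picname label:x:y[:z0] ...
c=cam("wrist");o=ctrl.get_obs()
save("wrist",sys.argv[1])
T=o["tool_pos"];M=R.from_rotvec(o["tool_rot"]).as_matrix()
print("t",o["t"].round(2),"tool",T.round(4),"open",o["opening"].round(4),"F",o["contact_force"].round(1),"ydir",M[:,1].round(3),"zdir",M[:,2].round(3))
for s in sys.argv[2:]:
    q=s.split(":");l=q[0];p=(float(q[1]),float(q[2]));z0=float(q[3]) if len(q)>3 else 0
    pr=prof.get(l,[(.025,.042),(.037,.042)]); pr=[(z+z0,r) for z,r in pr]
    for m in ctrl.masks_of("wrist",l):
        e=np.array(m["extent"],float); ex=bb(c,rings(*p,pr))
        use=(e>3)&(e<np.array([508,380,508,380]))
        f=lambda p:(bb(c,rings(*p,pr))-e)[use]
        if use.sum()<2 or m["score"]<.3: print(l,"skip",e.round(),ex.round(),round(m["score"],2));continue
        k=least_squares(f,p,loss="soft_l1",diff_step=1e-3).x
        print(l,round(m["score"],2),k.round(4),"res",f(k).round(1),e.round(),"tool-delta",(M.T@np.r_[k-T[:2],0]).round(4))
E
python3 w.py w1.png salt_shaker:.465:-.178 green_jar:.592:-.17 pale_mill:.45:-.305 dark_mill:.435:-.026
```

```text
Traceback (most recent call last):
  File "w.py", line 7, in <module>
    print("t",o["t"].round(2),"tool",T.round(4),"open",o["opening"].round(4),"F",o["contact_force"].round(1),"ydir",M[:,1].round(3),"zdir",M[:,2].round(3))
              ^^^^^^^^^^^^
AttributeError: 'float' object has no attribute 'round'
```

View pics/w1.png

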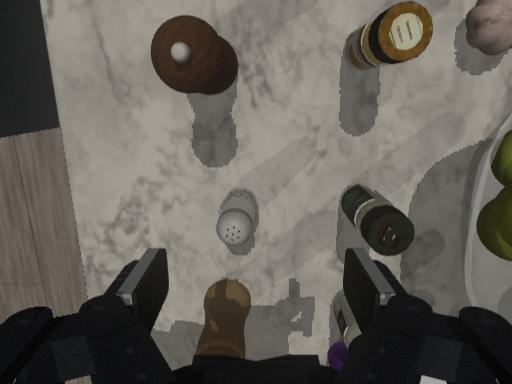

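```bash
sed -i 's/o\["t"\].round(2)/round(float(o["t"]),2)/;s/o\["opening"\].round(4)/round(float(o["opening"]),4)/' w.py
python3 w.py w1.png salt_shaker:.465:-.178 green_jar:.592:-.17  dark_mill:.435:-.026 red_jar:.59:-.014
```

```text
t 2.4 tool [ 0.4826 -0.1267  0.2448] open 0.077 F [ 0.1 -0.1 -0.1] ydir [ 0.    -0.001 -1.   ] zdir [1.    0.004 0.   ]
salt_shaker 0.87 [ 0.464  -0.1759] res [-0.1 -2.2  0.1  1.3] [218. 188. 259. 244.] tool-delta [ 0.0492  0.     -0.0188]
salt_shaker 0.3 [ 0.4133 -0.0167] res [  1.2   1.1 -28.3 -20.5] [147.  18. 236.  95.] tool-delta [-1.102e-01 -1.000e-04 -6.890e-02]
green_jar 0.81 [ 0.5961 -0.1735] res [-0.2  1.3  0.1 -0.9] [337. 182. 412. 260.] tool-delta [4.730e-02 1.000e-04 1.134e-01]
dark_mill 0.75 [ 0.4236 -0.0204] res [ 0.7  0.6 -7.4 -5.1] [149.  20. 235.  92.] tool-delta [-1.064e-01 -1.000e-04 -5.850e-02]
dark_mill 0.31 [ 0.5624 -0.2539] res [-32.2 -50.8   0.9   1.3] [329. 292. 362. 357.] tool-delta [1.275e-01 1.000e-04 7.940e-02]
red_jar 0.93 [ 0.5875 -0.0142] res [-1.2  0.7  0.1] [341.   0. 430.  73.] tool-delta [-1.121e-01 -1.000e-04  1.053e-01]
```

Call:
servo_tool(delta_pos=[[0.045,0,-0.018],[0.005,0.03,-0.001],[0,0.045,0],[0,0.0,0]], dr=[[0,0,0],[0,0,0],[0,0,0],[0,0,0]], grip=[0.85,0.85,0.85,0.85])

```text
t: 3.15
tool_pos: [0.4691, -0.1741, 0.1692]
tool_rot: [-1.216, 1.196, -1.199]
contact_force: [-0.5, 0.3, -0.5]
opening: 0.0723
```

```bash

python3 w.py w2.png salt_shaker:.465:-.178
```

```text
t 3.15 tool [ 0.4691 -0.1741  0.1692] open 0.0723 F [-0.5  0.3 -0.5] ydir [ 0.001 -0.001 -1.   ] zdir [1.    0.016 0.001]
salt_shaker 0.68 [ 0.4634 -0.1764] res [ 0.2  0.2 -0.2 -0.2] [222. 158. 276. 231.] tool-delta [ 0.0022 -0.     -0.0057]
```

View pics/w2.png

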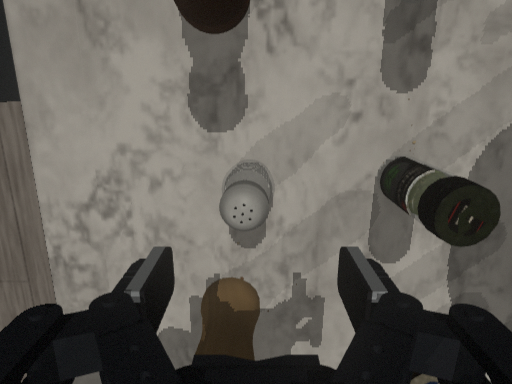

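Call:
servo_tool(delta_pos=[[0.002,0.04,-0.006],[0,0.04,0],[0,0.025,0],[0,0,0],[0,0,0]], dr=[[0,0,0],[0,0,0],[0,0,0],[0,0,0],[0,0,0]], grip=[0.85,0.85,0.85,0.85,0.85])

```text
t: 3.88
tool_pos: [0.4778, -0.1818, 0.0816]
tool_rot: [-1.209, 1.164, -1.221]
contact_force: [0.2, 0.2, -0.1]
opening: 0.0729
```

```bash

python3 w.py w3.png salt_shaker:.465:-.178
```

```text
t 3.88 tool [ 0.4778 -0.1818  0.0816] open 0.0729 F [ 0.2  0.2 -0.1] ydir [ 0.03  -0.017 -0.999] zdir [0.999 0.021 0.03 ]
salt_shaker 0.79 [ 0.4618 -0.1769] res [ 0.9 -4.  -1.6  1. ] [179. 174. 267. 292.] tool-delta [-0.0052 -0.0006 -0.0158]
```

View pics/w3.png

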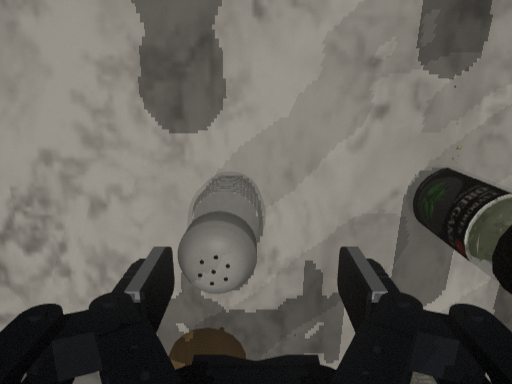

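```bash
cat > go.py <<'E'
from h import *
import sys
# go.py x y z yawdeg : delta in tool axes
x,y,z,yaw=map(float,sys.argv[1:5])
o=ctrl.get_obs();T=o["tool_pos"];M=R.from_rotvec(o["tool_rot"])
M0=np.array([[0,0,1],[-1,0,0],[0,-1,0]])
G=R.from_euler("z",yaw,degrees=True)*R.from_matrix(M0)
print("t",round(float(o["t"]),2),"tool",T.round(4),"open",round(float(o["opening"]),4),"F",o["contact_force"].round(1))
print("dpos",(M.inv().apply(np.array([x,y,z])-T)).round(4),"dr",np.degrees((M.inv()*G).as_rotvec()).round(2),"q",o["q"].round(2))
E
python3 go.py .4635 -.1765 .068 0
```

```text
t 3.98 tool [ 0.4776 -0.1818  0.0814] open 0.0729 F [-0.2  0.9  1. ]
dpos [-0.0058  0.0129 -0.0143] dr [-1.72  1.17  0.98] q [-0.51 -0.08  2.03  0.    1.15 -0.53]
```

Call:
servo_tool(delta_pos=[[-0.006,0.003,-0.0143],[0,0.01,0],[0,0,0]], dr=[[-1.7,1.2,1.0],[0,0,0],[0,0,0]], grip=[0.85,0.85,0.85])

```text
t: 4.35
tool_pos: [0.4631, -0.1762, 0.069]
tool_rot: [-1.208, 1.21, -1.211]
contact_force: [-0.4, 0.3, 0.5]
opening: 0.0727
```

```bash

python3 w.py w4.png salt_shaker:.465:-.178; python3 go.py .4635 -.1765 .068 0
```

```text
t 4.35 tool [ 0.4631 -0.1762  0.069 ] open 0.0727 F [-0.4  0.3  0.5] ydir [ 0.001 -0.    -1.   ] zdir [ 1.    -0.002  0.001]
salt_shaker 0.96 [ 0.4613 -0.1776] res [ 0.2 -0.3 -0.2  0.2] [210. 188. 297. 324.] tool-delta [ 0.0014 -0.     -0.0018]
t 4.45 tool [ 0.4637 -0.1765  0.0698] open 0.0724 F [-0.1  0.6 -0. ]
dpos [-0.      0.0018 -0.0002] dr [-0.13 -0.11  0.04] q [-0.51 -0.08  2.05  0.    1.16 -0.51]
```

Good; close.

Call:
servo_tool(delta_pos=[[0,0,-0.001],[0,0,0],[0,0,0],[0,0,0],[0,0,0]], dr=[[0,0,0],[0,0,0],[0,0,0],[0,0,0],[0,0,0]], grip=[0.2,0.2,0.2,0.2,0.2], grip_force=30)

```text
t: 5.08
tool_pos: [0.4631, -0.1767, 0.0703]
tool_rot: [-1.207, 1.208, -1.213]
contact_force: [-0.4, -0.3, 0.4]
opening: 0.0323
```

Call:
servo_tool(delta_pos=[[0,0,0],[0,-0.02,0],[0,-0.03,0],[0,-0.03,0],[0,0,0]], dr=[[0,0,0],[0,0,0],[0,0,0],[0,0,0],[0,0,0]], grip=[0.2,0.2,0.2,0.2,0.2])

```text
t: 5.7
tool_pos: [0.4615, -0.1759, 0.1499]
tool_rot: [-1.208, 1.212, -1.21]
contact_force: [-0.7, 0.1, -1.1]
opening: 0.032
```

```bash

python3 w.py w5.png; python3 go.py .482 .20 .30 0
```

```text
t 5.7 tool [ 0.4615 -0.1759  0.1499] open 0.032 F [-0.7  0.1 -1.1] ydir [-0.001  0.001 -1.   ] zdir [ 1.    -0.002 -0.001]
t 5.75 tool [ 0.4604 -0.1753  0.1479] open 0.0323 F [-0.9 -0.2 -0.7]
dpos [-0.3757 -0.1511  0.0203] dr [ 0.22 -0.11 -0.16] q [-0.52 -0.19  2.01  0.    1.33 -0.51]
```

View pics/w5.png

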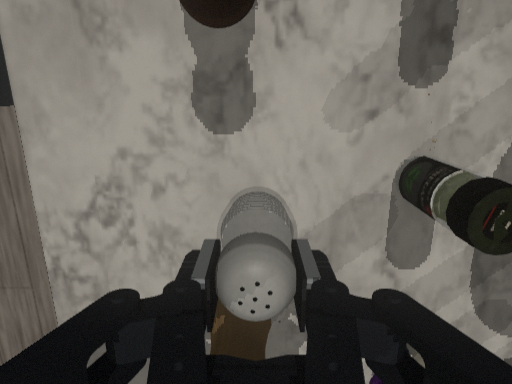

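Call:
servo_tool(delta_pos=[[0,-0.05,0],[0,-0.055,0.01],[-0.05,-0.03,0.01],[-0.06,-0.015,0],[-0.06,0,0]], dr=[[0,0,0],[0,0,0],[0,0,0],[0,0,0],[0,0,0]], grip=[0.2,0.2,0.2,0.2,0.2])

```text
t: 6.38
tool_pos: [0.4795, -0.0033, 0.2911]
tool_rot: [-1.21, 1.237, -1.199]
contact_force: [0.3, -0.5, -1.9]
opening: 0.0321
```

```bash
python3 go.py .482 .24 .30 0
```

```text
t 6.38 tool [ 0.4795 -0.0033  0.2911] open 0.0321 F [ 0.3 -0.5 -1.9]
dpos [-0.2434 -0.0061 -0.0004] dr [ 1.13 -0.64 -0.67] q [-0.17 -0.32  1.87  0.01  1.61 -0.16]
```

Call:
servo_tool(delta_pos=[[-0.06,-0.005,0],[-0.06,-0.003,0],[-0.06,0,0],[-0.05,0,0],[0,0,0]], dr=[[1.1,-0.6,-0.7],[0,0,0],[0,0,0],[0,0,0],[0,0,0]], grip=[0.2,0.2,0.2,0.2,0.2])

```text
t: 7.0
tool_pos: [0.4759, 0.2368, 0.2871]
tool_rot: [-1.225, 1.215, -1.201]
contact_force: [-0.9, -0.8, -0.4]
opening: 0.0324
```

```bash
python3 go.py .453 .328 .28 0;python3 w.py w6.png pot_white:.453:.328 pot_green:.543:.295 pot_blue:.51:.205 pot_black:.42:.237
```

```text
t 7.0 tool [0.4759 0.2368 0.2871] open 0.0324 F [-0.9 -0.8 -0.4]
dpos [-0.0913  0.0071 -0.0224] dr [0.86 0.27 0.21] q [ 0.32 -0.18  1.77  0.    1.57  0.32]
t 7.0 tool [0.4759 0.2368 0.2871] open 0.0324 F [-0.9 -0.8 -0.4] ydir [-0.015 -0.004 -1.   ] zdir [ 1.     0.005 -0.015]
pot_white 0.71 [0.4555 0.334 ] res [-0.3 -0.6  0.3  0.7] [201.  23. 281. 108.] tool-delta [-0.0972 -0.0001 -0.0199]
pot_green 0.97 [0.5444 0.3032] res [ 0.4  0.9 -0.4 -1.3] [284.  55. 364. 139.] tool-delta [-0.0661 -0.0013  0.0688]
pot_blue 0.62 [0.513  0.2157] res [ 1.1  1.6 -1.1 -4.8] [254. 137. 330. 216.] tool-delta [ 0.0214 -0.0005  0.037 ]
pot_black 0.87 [0.4242 0.2439] res [-1.4 -1.2  1.5  2. ] [178. 114. 250. 186.] tool-delta [-0.0073  0.0007 -0.0517]
pot_black 0.68 [0.5126 0.2143] res [ 0.9  0.9 -0.8 -1.3] [254. 139. 329. 214.] tool-delta [ 0.0227 -0.0005  0.0365]
```

View pics/w6.png

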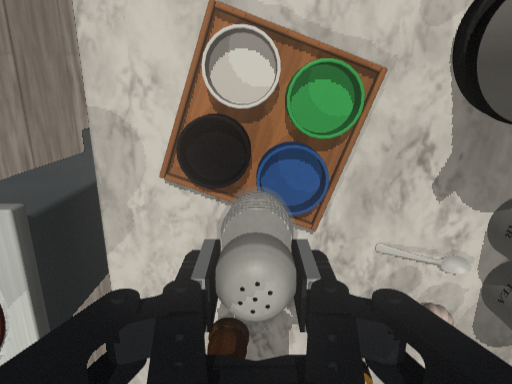

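Call:
servo_tool(delta_pos=[[-0.05,0,-0.01],[-0.04,0.03,-0.009],[0,0.05,0],[0,0,0]], dr=[[0.9,0.3,0.2],[0,0,0],[0,0,0],[0,0,0]], grip=[0.2,0.2,0.2,0.2])

```text
t: 7.75
tool_pos: [0.4622, 0.3206, 0.2093]
tool_rot: [-1.193, 1.217, -1.226]
contact_force: [-0.6, 1.2, -0.3]
opening: 0.0321
```

```bash
python3 go.py .4555 .332 .081 0;python3 w.py w7.png pot_white:.453:.328 pot_green:.543:.295 pot_blue:.51:.205 pot_black:.42:.237
```

```text
t 7.75 tool [0.4622 0.3206 0.2093] open 0.0321 F [-0.6  1.2 -0.3]
dpos [-0.0111  0.1283 -0.0081] dr [-0.51 -1.05 -0.09] q [ 0.48 -0.08  1.8  -0.    1.41  0.49]
t 7.75 tool [0.4622 0.3206 0.2093] open 0.0321 F [-0.6  1.2 -0.3] ydir [ 0.009  0.001 -1.   ] zdir [ 1.    -0.018  0.009]
pot_white 0.81 [0.4537 0.3361] res [-0.9 -1.3  0.9  3.4] [199. 112. 291. 200.] tool-delta [-0.0154 -0.0001 -0.0089]
pot_green 0.92 [0.545  0.3043] res [ 1.3  1.2 -1.2 -2.5] [296. 143. 391. 236.] tool-delta [0.0148 0.0007 0.0831]
pot_blue 0.92 [0.5185 0.218 ] res [-12.8   2.5   3.5  -3.3] [283. 229. 352. 314.] tool-delta [0.1015 0.0004 0.0581]
```

View pics/w7.png

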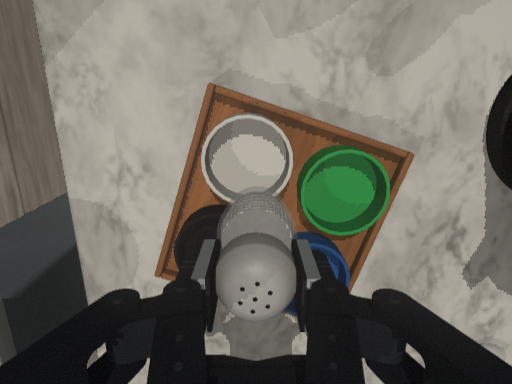

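Call:
servo_tool(delta_pos=[[-0.012,0.02,-0.008],[0,0.04,0],[0,0.035,0],[0,0,0]], dr=[[-0.5,-1.0,0],[0,0,0],[0,0,0],[0,0,0]], grip=[0.2,0.2,0.2,0.2])

```text
t: 8.5
tool_pos: [0.4604, 0.3385, 0.1222]
tool_rot: [-1.187, 1.202, -1.207]
contact_force: [-0.4, -0.2, -0.9]
opening: 0.0325
```

```bash
python3 go.py .4545 .333 .083 0;python3 w.py w8.png pot_white:.453:.328 pot_green:.543:.295
```

```text
t 8.5 tool [0.4604 0.3385 0.1222] open 0.0325 F [-0.4 -0.2 -0.9]
dpos [ 0.006   0.039  -0.0066] dr [-0.99  0.04 -0.73] q [0.5  0.02 1.86 0.   1.24 0.5 ]
t 8.5 tool [0.4604 0.3385 0.1222] open 0.0325 F [-0.4 -0.2 -0.9] ydir [ 0.017  0.013 -1.   ] zdir [1.    0.001 0.017]
pot_white 0.95 [0.4563 0.3375] res [-0.6 -1.3  0.6 19. ] [186. 145. 311. 247.] tool-delta [ 0.001  -0.0001 -0.0041]
pot_green 0.66 [0.5435 0.31  ] res [ 0.2 -1.2 -0.2  1.9] [311. 184. 436. 298.] tool-delta [0.0285 0.0011 0.0831]
pot_green skip [168. 272. 258. 355.] [309. 204. 432. 317.] 0.16
```

View pics/w8.png

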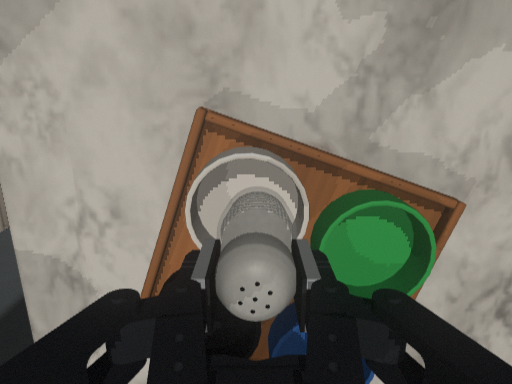

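Call:
servo_tool(delta_pos=[[0.004,0.005,-0.006],[0,0.014,0],[0,0,0]], dr=[[-1.0,0,-0.7],[0,0,0],[0,0,0]], grip=[0.2,0.2,0.2])

```text
t: 9.02
tool_pos: [0.4592, 0.3369, 0.1108]
tool_rot: [-1.195, 1.203, -1.209]
contact_force: [0.2, 0.6, -0.6]
opening: 0.0323
```

```bash
python3 go.py .455 .334 .082 0; python3 w.py w9.png pot_white:.453:.328 pot_green:.543:.295
```

```text
t 9.03 tool [0.4592 0.3369 0.1108] open 0.0323 F [ 0.2  0.6 -0.6]
dpos [ 0.0031  0.0288 -0.0046] dr [-0.7   0.03 -0.4 ] q [0.5  0.03 1.87 0.   1.23 0.5 ]
t 9.03 tool [0.4592 0.3369 0.1108] open 0.0323 F [ 0.2  0.6 -0.6] ydir [ 0.012  0.007 -1.   ] zdir [1.    0.001 0.012]
pot_white 0.79 [0.4548 0.3375] res [-1.3 -1.2  1.4 21.6] [183. 144. 313. 250.] tool-delta [-0.0006 -0.0001 -0.0045]
pot_green 0.82 [0.5445 0.3095] res [ 2.7 -2.6 -1.9  4.6] [315. 188. 451. 302.] tool-delta [0.0275 0.0009 0.0852]
```

View pics/w9.png

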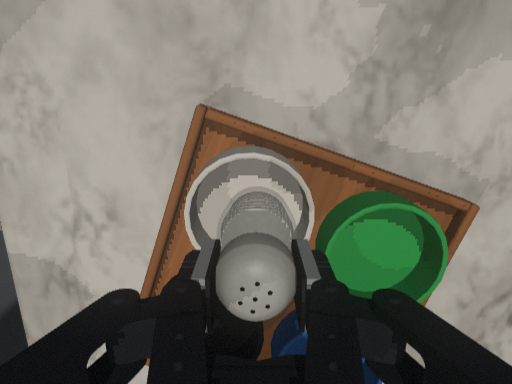

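Call:
servo_tool(delta_pos=[[0.001,0.015,-0.0045],[0,0.015,0],[0,0.003,0],[0,0,0]], dr=[[-0.7,0,-0.4],[0,0,0],[0,0,0],[0,0,0]], grip=[0.2,0.2,0.2,0.2])

```text
t: 9.68
tool_pos: [0.4572, 0.3379, 0.0814]
tool_rot: [-1.205, 1.208, -1.208]
contact_force: [-1.3, -1.2, 0.5]
opening: 0.0324
```

```bash
python3 go.py .455 .336 .081 0
```

```text
t 9.68 tool [0.4572 0.3379 0.0814] open 0.0324 F [-1.3 -1.2  0.5]
dpos [ 0.0019  0.0003 -0.0022] dr [-0.2   0.03 -0.17] q [0.51 0.08 1.88 0.   1.18 0.5 ]
```

Call:
servo_tool(delta_pos=[[0,0,0],[0,0,0],[0,0,0],[0,-0.01,0],[0,-0.04,0]], dr=[[0,0,0],[0,0,0],[0,0,0],[0,0,0],[0,0,0]], grip=[0.65,0.65,0.65,0.65,0.65])

```text
t: 10.3
tool_pos: [0.454, 0.336, 0.1264]
tool_rot: [-1.215, 1.212, -1.208]
contact_force: [0.8, 0.3, 0.5]
opening: 0.0552
```

Call:
servo_tool(delta_pos=[[0,-0.05,0],[0,-0.05,0],[0.04,-0.02,0],[0.04,0,0],[0.04,0,0]], dr=[[0,0,0],[0,0,0],[0,0,0],[0,0,0],[0,0,0]], grip=[0.65,0.65,0.65,0.65,0.65])

```text
t: 10.92
tool_pos: [0.4566, 0.216, 0.2592]
tool_rot: [-1.205, 1.202, -1.206]
contact_force: [0.6, -0.2, 0.6]
opening: 0.0561
```

```bash
python3 go.py .435 .02 .25 0; python3 w.py w10.png salt_shaker:.456:.337:.011 pot_black:.424:.246
```

```text
t 10.93 tool [0.4566 0.216  0.2592] open 0.0561 F [ 0.6 -0.2  0.6]
dpos [ 0.1959  0.0085 -0.0227] dr [-0.39  0.31 -0.16] q [ 0.29 -0.25  1.87  0.    1.51  0.29]
t 10.93 tool [0.4566 0.216  0.2592] open 0.0561 F [ 0.6 -0.2  0.6] ydir [ 0.007  0.003 -1.   ] zdir [1.    0.005 0.007]
salt_shaker 0.75 [0.4569 0.3371] res [-0.2 -1.1  0.2  3. ] [232.   7. 279.  61.] tool-delta [-0.1211  0.0003  0.0009]
pot_black 0.75 [0.4235 0.246 ] res [-3.1 -0.2  3.3  0.4] [185.  94. 260. 176.] tool-delta [-0.0302 -0.0001 -0.0329]
```

View pics/w10.png

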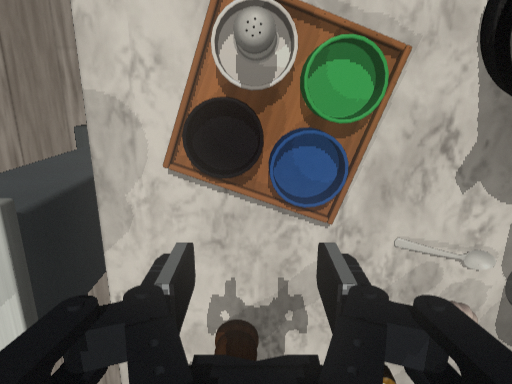

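Call:
servo_tool(delta_pos=[[0.055,0,-0.005],[0.055,0,-0.007],[0.055,0,-0.005],[0.03,0,-0.005],[0,0,0]], dr=[[-0.4,0.3,0],[0,0,0],[0,0,0],[0,0,0],[0,0,0]], grip=[0.95,0.95,0.95,0.95,0.95])

```text
t: 11.7
tool_pos: [0.4349, 0.0195, 0.2598]
tool_rot: [-1.206, 1.207, -1.204]
contact_force: [-0.9, 0.3, -0.9]
opening: 0.0809
```

```bash
python3 go.py .435 -.026 .25 0; python3 w.py w11.png dark_mill:.435:-.026
```

```text
t 11.7 tool [0.4349 0.0195 0.2598] open 0.0809 F [-0.9  0.3 -0.9]
dpos [ 0.0456  0.0096 -0.0001] dr [-0.13  0.2  -0.27] q [-0.13 -0.44  2.01  0.01  1.56 -0.13]
t 11.7 tool [0.4349 0.0195 0.2598] open 0.0809 F [-0.9  0.3 -0.9] ydir [ 0.002  0.005 -1.   ] zdir [1.    0.003 0.002]
dark_mill 0.94 [ 0.4311 -0.0346] res [ 6.4  1.2 -6.9 -0.7] [221. 179. 284. 269.] tool-delta [ 0.0542 -0.0003 -0.004 ]
```

View pics/w11.png

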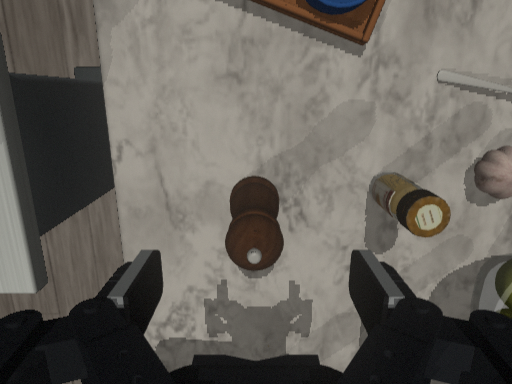

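```bash
python3 - <<'E'
from h import *
c=cam("wrist");print(atz(c,[[254,256],[254.5,241]],.147).round(4),atz(c,[254,256],.15), atz(c,[[255,178]],.01)-[0,.029,0])
print(proj(c,[[.434,-.027,.147]]))
E
```

```text
[[ 0.4336 -0.0288  0.147 ]
 [ 0.4339 -0.016   0.147 ]] [[ 0.43359852 -0.02730382  0.15      ]] [[ 0.43441846 -0.02821998  0.01      ]]
[[254.52015613 253.89817667]]
```

Call:
servo_tool(delta_pos=[[0.045,0.01,-0.001],[0.003,0.03,0],[0,0.03,0],[0,0,0]], dr=[[0,0.2,-0.3],[0,0,0],[0,0,0],[0,0,0]], grip=[1,1,1,1])

```text
t: 12.3
tool_pos: [0.4367, -0.0226, 0.1891]
tool_rot: [-1.211, 1.197, -1.201]
contact_force: [-0.1, 0.3, 0.1]
opening: 0.0854
```

```bash
python3 go.py .434 -.0275 .102 0
```

```text
t 12.3 tool [ 0.4367 -0.0226  0.1891] open 0.0854 F [-0.1  0.3  0.1]
dpos [ 0.005   0.0871 -0.0032] dr [-0.26  0.71 -0.09] q [-0.22 -0.39  2.1   0.    1.43 -0.24]
```

Call:
servo_tool(delta_pos=[[0.005,0.01,-0.003],[0,0.04,0],[0,0.03,0],[0,0,0]], dr=[[-0.3,0.7,0],[0,0,0],[0,0,0],[0,0,0]], grip=[1,1,1,1])

```text
t: 12.8
tool_pos: [0.4374, -0.0265, 0.112]
tool_rot: [-1.206, 1.202, -1.21]
contact_force: [-0.0, 0.0, 0.2]
opening: 0.0852
```

```bash
python3 go.py .434 -.0275 .102 0; python3 w.py w12.png
```

```text
t 12.8 tool [ 0.4374 -0.0265  0.112 ] open 0.0852 F [-0.   0.   0.2]
dpos [ 0.001   0.0099 -0.0035] dr [-0.4   0.19  0.01] q [-0.23 -0.3   2.16  0.    1.27 -0.24]
t 12.8 tool [ 0.4374 -0.0265  0.112 ] open 0.0852 F [-0.   0.   0.2] ydir [ 0.007 -0.    -1.   ] zdir [1.    0.003 0.007]
```

View pics/w12.png

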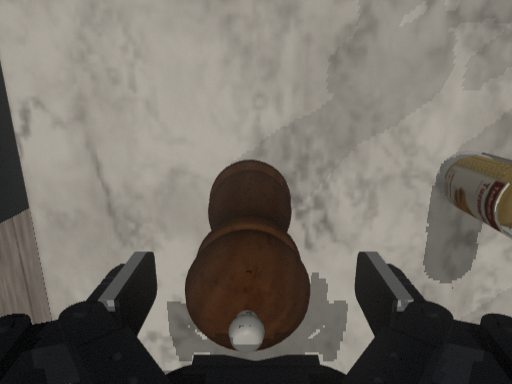

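Call:
servo_tool(delta_pos=[[0.001,0.01,-0.0035],[0,0.002,0],[0,0,0]], dr=[[-0.4,0.2,0],[0,0,0],[0,0,0]], grip=[1,1,1])

```text
t: 13.22
tool_pos: [0.4377, -0.0284, 0.1051]
tool_rot: [-1.204, 1.201, -1.216]
contact_force: [-0.4, -0.2, 0.1]
opening: 0.0856
```

Call:
servo_tool(delta_pos=[[0,0,0],[0,0,0],[0,0,0],[0,0,0],[0,0,0]], dr=[[0,0,0],[0,0,0],[0,0,0],[0,0,0],[0,0,0]], grip=[0.4,0.4,0.4,0.4,0.4], grip_force=45)

```text
t: 13.85
tool_pos: [0.4375, -0.0285, 0.1064]
tool_rot: [-1.205, 1.202, -1.215]
contact_force: [-2.8, 0.8, 0.9]
opening: 0.0473
```

```bash
python3 go.py .434 -.0275 .102 0; python3 w.py w13.png
```

```text
t 13.85 tool [ 0.4375 -0.0285  0.1064] open 0.0473 F [-2.8  0.8  0.9]
dpos [-0.001   0.0044 -0.0035] dr [-0.47 -0.02  0.16] q [-0.23 -0.29  2.17 -0.    1.26 -0.23]
t 13.85 tool [ 0.4375 -0.0285  0.1064] open 0.0473 F [-2.8  0.8  0.9] ydir [ 0.008 -0.003 -1.   ] zdir [ 1.    -0.     0.008]
```

View pics/w13.png

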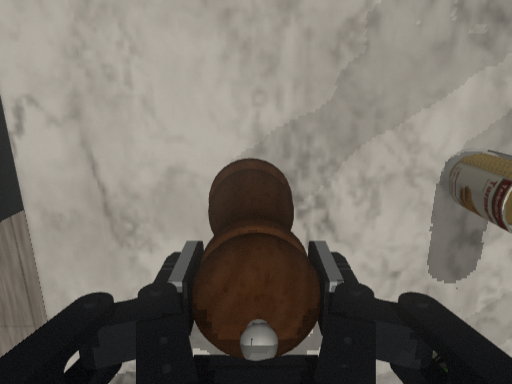

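Call:
servo_tool(delta_pos=[[0,-0.02,0],[0,-0.04,0],[0,-0.04,0],[-0.03,-0.01,0],[-0.05,0,0]], dr=[[0,0,0],[0,0,0],[0,0,0],[0,0,0],[0,0,0]], grip=[0.4,0.4,0.4,0.4,0.4])

```text
t: 14.52
tool_pos: [0.437, 0.0518, 0.2163]
tool_rot: [-1.2, 1.206, -1.22]
contact_force: [0.6, 0.8, -1.7]
opening: 0.047
```

```bash
python3 go.py .424 .20 .21 0
```

```text
t 14.53 tool [0.437  0.0518 0.2163] open 0.047 F [ 0.6  0.8 -1.7]
dpos [-0.1481  0.0059 -0.0141] dr [-0.58 -0.39  0.07] q [-0.05 -0.41  2.06 -0.    1.47 -0.04]
```

Call:
servo_tool(delta_pos=[[-0.05,0,-0.005],[-0.05,0,-0.005],[-0.045,0.005,-0.004],[0,0,0]], dr=[[-0.6,-0.4,0],[0,0,0],[0,0,0],[0,0,0]], grip=[0.4,0.4,0.4,0.4])

```text
t: 15.02
tool_pos: [0.4229, 0.2039, 0.2093]
tool_rot: [-1.208, 1.204, -1.208]
contact_force: [0.7, -1.0, -2.0]
opening: 0.047
```

```bash
python3 go.py .424 .246 .21 0;  python3 w.py w14.png pot_black:.424:.246 pot_white:.4555:.335 pot_green:.5447:.305 pot_blue:.513:.215
```

```text
t 15.03 tool [0.4229 0.2039 0.2093] open 0.047 F [ 0.7 -1.  -2. ]
dpos [-0.0421 -0.0007  0.0013] dr [-0.2   0.21 -0.04] q [ 0.29 -0.31  2.01 -0.    1.45  0.29]
t 15.03 tool [0.4229 0.2039 0.2093] open 0.047 F [ 0.7 -1.  -2. ] ydir [ 0.004  0.001 -1.   ] zdir [1.    0.004 0.004]
pot_black 0.59 [0.4235 0.2451] res [-2.7 -1.2  2.7  9.1] [211.  80. 302. 168.] tool-delta [-0.0412  0.      0.0007]
pot_white 0.97 [0.4556 0.3332] res [-1.5  1.5  0.1] [246.   0. 348.  75.] tool-delta [-0.1292  0.0002  0.0332]
pot_white 0.56 [0.5455 0.3021] res [ 6.   0.7 -2.8 -1.3] [343.   4. 458. 114.] tool-delta [-0.0978  0.0005  0.1229]
pot_green 0.58 [0.5446 0.3016] res [ 3.  -2.1 -0.1] [345.   3. 456. 114.] tool-delta [-0.0973  0.0005  0.1221]
pot_blue 0.8 [0.5121 0.212 ] res [ 4.  -0.2 -2.6  0.1] [302. 119. 404. 211.] tool-delta [-0.0079  0.0003  0.0892]
pot_blue 0.32 [ 0.5518 -0.0534] res [-53.6   0.1   3.8] [383. 360. 403. 384.] tool-delta [0.2577 0.0003 0.128 ]
```

View pics/w14.png

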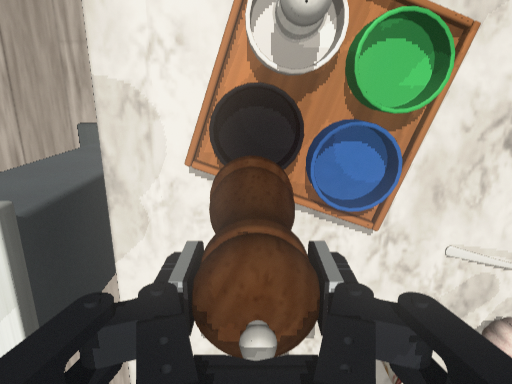

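Call:
servo_tool(delta_pos=[[-0.038,0,0.001],[-0.003,0.025,0],[0,0.02,0],[0,0,0]], dr=[[-0.2,0.2,0],[0,0,0],[0,0,0],[0,0,0]], grip=[0.4,0.4,0.4,0.4])

```text
t: 15.78
tool_pos: [0.4282, 0.2388, 0.1658]
tool_rot: [-1.197, 1.217, -1.222]
contact_force: [-0.6, -0.2, -1.7]
opening: 0.047
```

```bash
python3 go.py .4237 .2442 .117 0;  python3 w.py w15.png pot_black:.424:.246 
```

```text
t 15.78 tool [0.4282 0.2388 0.1658] open 0.047 F [-0.6 -0.2 -1.7]
dpos [-0.0053  0.0488 -0.0049] dr [-0.32 -0.87 -0.06] q [ 0.36 -0.22  2.   -0.    1.35  0.37]
t 15.78 tool [0.4282 0.2388 0.1658] open 0.047 F [-0.6 -0.2 -1.7] ydir [ 0.006  0.001 -1.   ] zdir [ 1.    -0.015  0.006]
pot_black 0.96 [0.4251 0.2457] res [-1.9 -1.3  2.  17.9] [200. 126. 303. 212.] tool-delta [-0.0068 -0.     -0.0032]
```

View pics/w15.png

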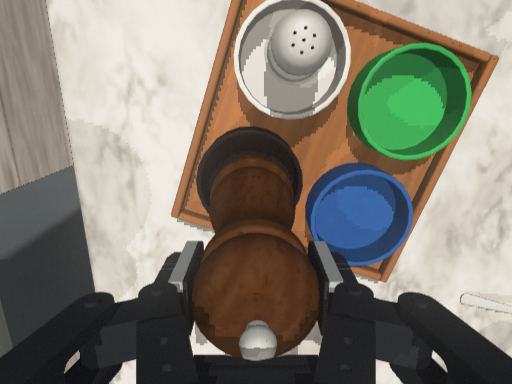

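Target about (.4243, .245). Approach slightly above the rim, level out.

Call:
servo_tool(delta_pos=[[-0.0055,0.004,-0.0045],[0,0.01,0],[0,0,0]], dr=[[-0.3,-0.9,0],[0,0,0],[0,0,0]], grip=[0.4,0.4,0.4])

```text
t: 16.25
tool_pos: [0.4261, 0.2453, 0.1555]
tool_rot: [-1.201, 1.205, -1.209]
contact_force: [0.6, -0.4, -1.5]
opening: 0.0472
```

```bash
python3 go.py .4243 .245 .117 0;  python3 w.py w16.png pot_black:.424:.246 
```

```text
t 16.25 tool [0.4261 0.2453 0.1555] open 0.0472 F [ 0.6 -0.4 -1.5]
dpos [ 0.0004  0.0384 -0.0021] dr [-0.42  0.04 -0.23] q [ 0.37 -0.21  2.01  0.    1.33  0.37]
t 16.25 tool [0.4261 0.2453 0.1555] open 0.0472 F [ 0.6 -0.4 -1.5] ydir [ 0.007  0.004 -1.   ] zdir [1.    0.001 0.007]
pot_black 0.63 [0.4237 0.2461] res [-1.6 -1.3  1.7 21.2] [198. 135. 306. 222.] tool-delta [-0.0008 -0.     -0.0024]
```

View pics/w16.png

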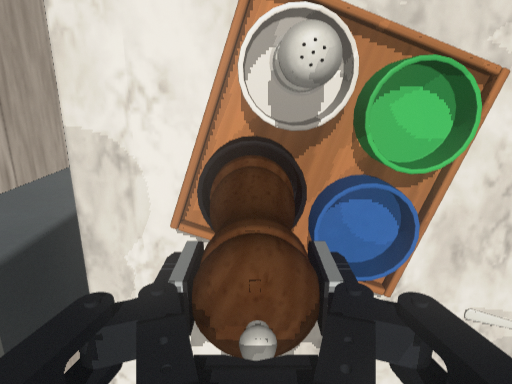

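Foot sits well inside the rim. Descend.

Call:
servo_tool(delta_pos=[[0,0.014,-0.002],[0,0.014,0],[0,0.009,0],[0,0,0]], dr=[[-0.4,0,-0.2],[0,0,0],[0,0,0],[0,0,0]], grip=[0.4,0.4,0.4,0.4])

```text
t: 16.85
tool_pos: [0.4246, 0.2463, 0.1175]
tool_rot: [-1.207, 1.21, -1.207]
contact_force: [-2.7, 1.2, 5.5]
opening: 0.0474
```

```bash
python3 go.py .4242 .2452 .117 0
```

```text
t 16.85 tool [0.4246 0.2463 0.1175] open 0.0474 F [-2.7  1.2  5.5]
dpos [ 0.0011  0.0005 -0.0004] dr [-0.03  0.02 -0.14] q [ 0.37 -0.16  2.04  0.    1.26  0.37]
```

Call:
servo_tool(delta_pos=[[0,-0.0005,0],[0,0,0],[0,0,0],[0,0,0],[0,-0.01,0]], dr=[[0,0,0],[0,0,0],[0,0,0],[0,0,0],[0,0,0]], grip=[0.9,0.9,0.9,0.9,0.9])

```text
t: 17.48
tool_pos: [0.4246, 0.2459, 0.1274]
tool_rot: [-1.208, 1.21, -1.208]
contact_force: [0.7, 0.7, 0.5]
opening: 0.0767
```

Call:
servo_tool(delta_pos=[[0,-0.04,0],[0,-0.05,0],[0,-0.055,0],[0.03,-0.03,0.03],[0.05,0,0.03]], dr=[[0,0,0],[0,0,0],[0,0,0],[0,0,0],[0,0,0]], grip=[0.9,0.9,0.9,0.9,0.9])

```text
t: 18.1
tool_pos: [0.4849, 0.1663, 0.3129]
tool_rot: [-1.206, 1.2, -1.205]
contact_force: [1.3, 0.6, -1.2]
opening: 0.0771
```

```bash
python3 go.py .60 -.27 .28 0;  python3 w.py w17.png dark_mill:.424:.246:.011 
```

```text
t 18.1 tool [0.4849 0.1663 0.3129] open 0.0771 F [ 1.3  0.6 -1.2]
dpos [0.4372 0.0325 0.1117] dr [-0.36  0.42 -0.14] q [ 0.18 -0.26  1.79  0.    1.6   0.18]
t 18.1 tool [0.4849 0.1663 0.3129] open 0.0771 F [ 1.3  0.6 -1.2] ydir [ 0.006  0.003 -1.   ] zdir [1.    0.007 0.006]
dark_mill 0.84 [0.4107 0.2551] res [  0.9   1.7 -11.4  -6.1] [152.  50. 229. 110.] tool-delta [-0.0893 -0.0002 -0.0736]
```

View pics/w17.png

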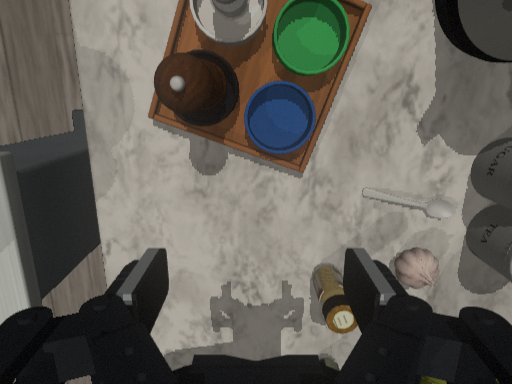

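Call:
servo_tool(delta_pos=[[0.055,0,0.014],[0.055,0,0.014],[0.055,0,0.014],[0.055,0,0.014],[0.055,0,0.014]], dr=[[-0.4,0.4,0],[0,0,0],[0,0,0],[0,0,0],[0,0,0]], grip=[0.85,0.85,0.85,0.85,0.85])

```text
t: 18.82
tool_pos: [0.5548, -0.1153, 0.3124]
tool_rot: [-1.208, 1.212, -1.208]
contact_force: [0.4, 0.2, 0.3]
opening: 0.0726
```

```bash
python3 go.py .60 -.26 .28 0
```

```text
t 18.82 tool [ 0.5548 -0.1153  0.3124] open 0.0726 F [0.4 0.2 0.3]
dpos [0.1447 0.032  0.0454] dr [ 0.08 -0.07 -0.12] q [-0.34 -0.12  1.67  0.    1.59 -0.34]
```

Call:
servo_tool(delta_pos=[[0.052,0.01,0.016],[0.052,0.01,0.016],[0.045,0.01,0.012],[0,0,0]], dr=[[0,0,0],[0,0,0],[0,0,0],[0,0,0]], grip=[0.85,0.85,0.85,0.85])

```text
t: 19.32
tool_pos: [0.5995, -0.2703, 0.282]
tool_rot: [-1.205, 1.215, -1.21]
contact_force: [0.2, 0.4, -0.4]
opening: 0.0723
```

```bash
python3 go.py .60 -.307 .28 0;python3 w.py w18.png blue_jar:.602:-.307 green_jar:.596:-.173
```

```text
t 19.32 tool [ 0.5995 -0.2703  0.282 ] open 0.0723 F [ 0.2  0.4 -0.4]
dpos [0.0367 0.0018 0.0007] dr [ 0.04 -0.28 -0.2 ] q [-0.54  0.11  1.49  0.    1.54 -0.53]
t 19.32 tool [ 0.5995 -0.2703  0.282 ] open 0.0723 F [ 0.2  0.4 -0.4] ydir [-0.001  0.003 -1.   ] zdir [ 1.    -0.005 -0.001]
blue_jar 0.75 [ 0.5983 -0.3087] res [ 1.  -1.  -1.   0.7] [233. 171. 278. 234.] tool-delta [ 0.0385 -0.0001 -0.001 ]
blue_jar 0.71 [ 0.5941 -0.39  ] res [-0.5 -1.   0.5  0.8] [232. 232. 271. 306.] tool-delta [ 0.1198 -0.0004 -0.0048]
blue_jar 0.62 [ 0.5332 -0.4565] res [-0.5 -3.3  0.6  1.7] [177. 280. 223. 358.] tool-delta [ 0.1866 -0.0006 -0.0654]
green_jar 0.92 [ 0.5975 -0.1723] res [-2.1  0.9  2.1 -3.2] [232.  34. 276.  92.] tool-delta [-0.0979  0.0003 -0.0025]
```

View pics/w18.png

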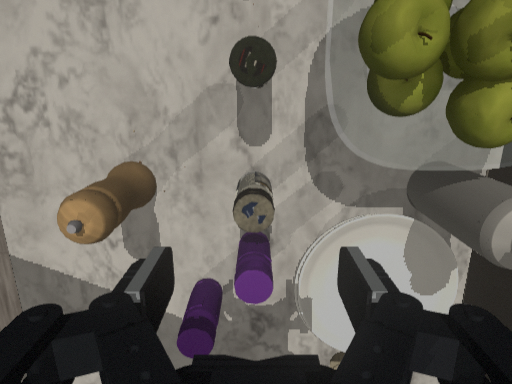

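```bash
python3 - <<'E'
from h import *
c=cam("wrist");print(atz(c,[[412,190]],.0).round(4),atz(c,[[412,190]],.08).round(3),atz(c,[475,230],.2),atz(c,[[330,165],[330,100]],.08))
E
```

```text
[[ 0.7981 -0.3125  0.    ]] [[ 0.759 -0.29   0.08 ]] [[ 0.74788141 -0.28391737  0.2       ]] [[ 0.67409587 -0.26374242  0.08      ]
 [ 0.67021635 -0.2011855   0.08      ]]
```

Call:
servo_tool(delta_pos=[[0.036,0.01,-0.001],[0.002,0.05,0],[0,0.05,0],[0,0.03,0],[0,0,0]], dr=[[0,-0.3,-0.2],[0,0,0],[0,0,0],[0,0,0],[0,0,0]], grip=[0.85,0.85,0.85,0.85,0.85])

```text
t: 20.1
tool_pos: [0.603, -0.2987, 0.1486]
tool_rot: [-1.211, 1.187, -1.208]
contact_force: [-0.1, 1.0, -0.4]
opening: 0.0725
```

```bash
python3 go.py .5983 -.3087 .07 0;python3 w.py w19.png blue_jar:.602:-.307
```

```text
t 20.1 tool [ 0.603  -0.2987  0.1486] open 0.0725 F [-0.1  1.  -0.4]
dpos [ 0.0095  0.0786 -0.0057] dr [-0.68  0.82  0.31] q [-0.57  0.23  1.59  0.    1.32 -0.59]
t 20.1 tool [ 0.603  -0.2987  0.1486] open 0.0725 F [-0.1  1.  -0.4] ydir [ 0.012 -0.005 -1.   ] zdir [1.    0.014 0.012]
blue_jar 0.68 [ 0.565  -0.3733] res [ -0.9 -80.2  33.9   1.7] [159. 320. 200. 369.] tool-delta [ 0.0741 -0.0001 -0.0391]
blue_jar 0.64 [ 0.5974 -0.3062] res [-0.6 -5.4  0.6  1.3] [209. 172. 282. 274.] tool-delta [ 0.0075 -0.     -0.0057]
blue_jar 0.64 [ 0.5956 -0.3669] res [ -2.4 -38.2   2.6   1.8] [211. 272. 274. 360.] tool-delta [ 0.0681  0.0003 -0.0083]
```

View pics/w19.png

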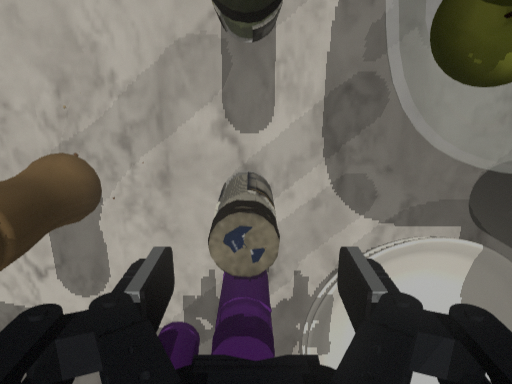

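Call:
servo_tool(delta_pos=[[0.0095,0.005,-0.006],[0,0.005,0],[0,0,0]], dr=[[-0.7,0.8,0.3],[0,0,0],[0,0,0]], grip=[0.8,0.8,0.8])

```text
t: 20.58
tool_pos: [0.6012, -0.3117, 0.1482]
tool_rot: [-1.207, 1.197, -1.221]
contact_force: [-0.2, 0.4, -0.5]
opening: 0.068
```

```bash
python3 go.py .5979 -.308 .07 0;python3 w.py w20.png blue_jar:.602:-.307
```

```text
t 20.57 tool [ 0.6012 -0.3117  0.1482] open 0.068 F [-0.2  0.4 -0.5]
dpos [-0.0044  0.0781 -0.0043] dr [-0.68 -0.02  0.49] q [-0.59  0.24  1.58 -0.    1.31 -0.59]
t 20.57 tool [ 0.6012 -0.3117  0.1482] open 0.068 F [-0.2  0.4 -0.5] ydir [ 0.012 -0.009 -1.   ] zdir [ 1.    -0.     0.012]
blue_jar 0.74 [ 0.5646 -0.3847] res [ -0.9 -71.3  32.8   1.7] [163. 310. 204. 367.] tool-delta [ 0.073   0.0002 -0.0366]
blue_jar 0.7 [ 0.5939 -0.3802] res [ -0.5 -17.9   0.5   1.5] [211. 251. 278. 361.] tool-delta [ 0.0685  0.0005 -0.0073]
blue_jar 0.68 [ 0.5973 -0.3071] res [ 0.7 -1.9 -0.7  0.8] [210. 153. 288. 256.] tool-delta [-0.0046 -0.0001 -0.004 ]
```

Call:
servo_tool(delta_pos=[[-0.004,0.02,-0.0045],[0,0.03,-0.001],[0,0,-0.001]], dr=[[-0.7,0,0.5],[0,0,0],[0,0,0]], grip=[0.8,0.8,0.8])

```text
t: 21.05
tool_pos: [0.594, -0.3069, 0.0948]
tool_rot: [-1.21, 1.212, -1.207]
contact_force: [-0.4, 1.2, -0.3]
opening: 0.0684
```

```bash
python3 go.py .5978 -.308 .07 0;python3 w.py w21.png blue_jar:.602:-.307
```

```text
t 21.05 tool [ 0.594  -0.3069  0.0948] open 0.0684 F [-0.4  1.2 -0.3]
dpos [0.0011 0.0248 0.0039] dr [ 0.16 -0.01 -0.11] q [-0.59  0.28  1.62  0.    1.25 -0.59]
t 21.05 tool [ 0.594  -0.3069  0.0948] open 0.0684 F [-0.4  1.2 -0.3] ydir [-0.003  0.002 -1.   ] zdir [ 1.    -0.    -0.003]
blue_jar 0.91 [ 0.5934 -0.3241] res [ -19.2 -119.2   11.1    1.5] [225. 317. 295. 360.] tool-delta [ 0.0172 -0.     -0.0006]
blue_jar 0.66 [ 0.5962 -0.3074] res [-1.7 -4.2  1.7  1.2] [213. 178. 314. 328.] tool-delta [ 0.0005 -0.      0.0022]
```

View pics/w21.png

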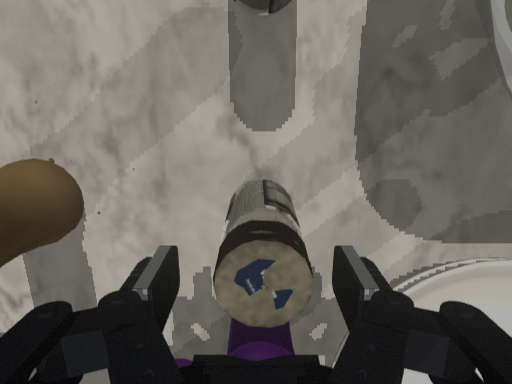

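Call:
servo_tool(delta_pos=[[0.001,0.012,0.003],[0,0.012,0],[0,0,0],[0,0,0]], dr=[[0.2,0,-0.1],[0,0,0],[0,0,0],[0,0,0]], grip=[0.8,0.8,0.8,0.8])

```text
t: 21.65
tool_pos: [0.6008, -0.3102, 0.0757]
tool_rot: [-1.206, 1.199, -1.218]
contact_force: [0.6, -0.1, 0.3]
opening: 0.0682
```

```bash
python3 go.py .5972 -.308 .07 0
```

```text
t 21.65 tool [ 0.6008 -0.3102  0.0757] open 0.0682 F [ 0.6 -0.1  0.3]
dpos [-0.0023  0.0056 -0.0037] dr [-0.56 -0.    0.33] q [-0.59  0.31  1.62  0.    1.2  -0.59]
```

Call:
servo_tool(delta_pos=[[-0.002,0.004,-0.003],[0,0,0],[0,0,0],[0,0,0],[0,0,0]], dr=[[-0.6,0,0.3],[0,0,0],[0,0,0],[0,0,0],[0,0,0]], grip=[0.75,0.3,0.3,0.3,0.3], grip_force=35)

```text
t: 22.28
tool_pos: [0.598, -0.3084, 0.0723]
tool_rot: [-1.21, 1.209, -1.21]
contact_force: [0.4, -0.4, 0.2]
opening: 0.0399
```

```bash
python3 go.py .5972 -.308 .07 0; python3 w.py w22.png
```

```text
t 22.27 tool [ 0.598  -0.3084  0.0723] open 0.0399 F [ 0.4 -0.4  0.2]
dpos [-0.0004  0.0023 -0.0008] dr [ 0.02 -0.01  0.06] q [-0.59  0.32  1.62 -0.    1.21 -0.59]
t 22.27 tool [ 0.598  -0.3084  0.0723] open 0.0399 F [ 0.4 -0.4  0.2] ydir [-0.    -0.001 -1.   ] zdir [ 1. -0. -0.]
```

View pics/w22.png

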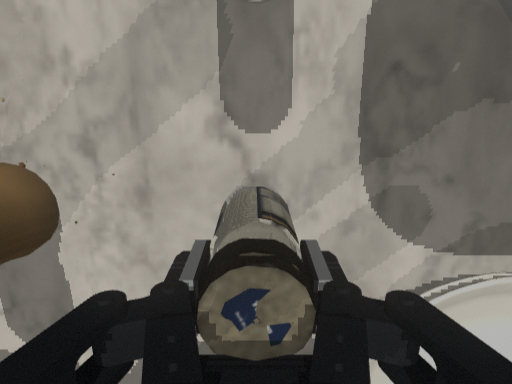

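Call:
servo_tool(delta_pos=[[0,-0.03,0],[0,-0.05,0],[0,-0.06,0],[0,-0.06,0],[-0.04,-0.01,-0.005]], dr=[[0,0,0],[0,0,0],[0,0,0],[0,0,0],[0,0,0]], grip=[0.3,0.3,0.3,0.3,0.3])

```text
t: 22.95
tool_pos: [0.5915, -0.2685, 0.284]
tool_rot: [-1.21, 1.218, -1.205]
contact_force: [0.9, 0.8, -1.4]
opening: 0.0401
```

```bash
python3 go.py .512 .17 .28 0
```

```text
t 22.95 tool [ 0.5915 -0.2685  0.284 ] open 0.0401 F [ 0.9  0.8 -1.4]
dpos [-0.4382  0.0062 -0.0809] dr [ 0.39 -0.19 -0.22] q [-0.54  0.1   1.5  -0.    1.55 -0.54]
```

Call:
servo_tool(delta_pos=[[-0.058,0,-0.008],[-0.06,0,-0.01],[-0.06,0,-0.01],[-0.06,0,-0.012],[-0.06,0,-0.012]], dr=[[0.4,-0.2,-0.2],[0,0,0],[0,0,0],[0,0,0],[0,0,0]], grip=[0.3,0.3,0.3,0.3,0.3])

```text
t: 23.58
tool_pos: [0.5388, 0.0351, 0.2859]
tool_rot: [-1.203, 1.208, -1.216]
contact_force: [1.4, 0.8, -2.3]
opening: 0.0398
```

```bash
python3 go.py .512 .17 .25 0
```

```text
t 23.57 tool [0.5388 0.0351 0.2859] open 0.0398 F [ 1.4  0.8 -2.3]
dpos [-0.1348  0.0357 -0.0276] dr [-0.32 -0.27  0.02] q [-0.07 -0.18  1.76  0.    1.55 -0.07]
```

Call:
servo_tool(delta_pos=[[-0.045,0,-0.01],[-0.045,0.015,-0.01],[-0.04,0.015,-0.006],[0,0,0]], dr=[[-0.3,-0.3,0],[0,0,0],[0,0,0],[0,0,0]], grip=[0.3,0.3,0.3,0.3])

```text
t: 24.08
tool_pos: [0.5095, 0.173, 0.2546]
tool_rot: [-1.211, 1.204, -1.204]
contact_force: [0.5, 0.2, -2.0]
opening: 0.0402
```

```bash
python3 go.py .5125 .213 .18 0;python3 w.py w23.png pot_blue:.5121:.213 pot_green:.545:.302 dark_mill:.424:.246:.011
```

```text
t 24.07 tool [0.5095 0.173  0.2546] open 0.0402 F [ 0.5  0.2 -2. ]
dpos [-0.04    0.0747  0.0032] dr [-0.06  0.4  -0.03] q [ 0.19 -0.16  1.8   0.    1.5   0.18]
t 24.07 tool [0.5095 0.173  0.2546] open 0.0402 F [ 0.5  0.2 -2. ] ydir [ 0.001  0.    -1.   ] zdir [1.    0.007 0.001]
pot_blue 0.95 [0.5129 0.2119] res [ 0.1  1.2 -0.1 -2. ] [218.  82. 302. 170.] tool-delta [-0.0389  0.      0.0037]
pot_green 0.59 [0.5465 0.3012] res [-0.6  0.6  0. ] [252.   0. 342.  78.] tool-delta [-1.279e-01  1.000e-04  3.800e-02]
dark_mill 0.96 [0.4141 0.2525] res [ 0.7  1.5 -6.6 -8. ] [ 95.  52. 200. 122.] tool-delta [-0.0802 -0.0001 -0.0948]
```

View pics/w23.png

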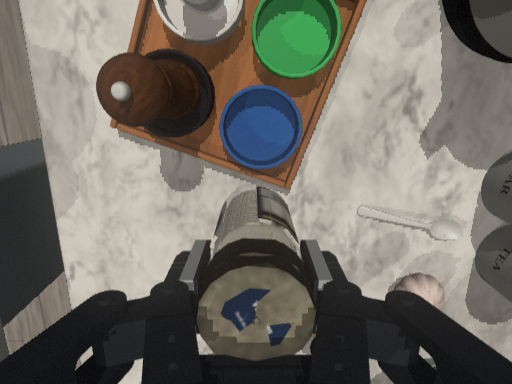

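Call:
servo_tool(delta_pos=[[-0.036,0.0,0.003],[-0.003,0.035,0],[0,0.04,0],[0,0,0]], dr=[[0,0.4,0],[0,0,0],[0,0,0],[0,0,0]], grip=[0.3,0.3,0.3,0.3])

```text
t: 24.78
tool_pos: [0.5191, 0.2058, 0.1844]
tool_rot: [-1.193, 1.211, -1.224]
contact_force: [0.1, -0.6, -1.1]
opening: 0.0402
```

```bash
python3 go.py .5127 .2125 .12 0;python3 w.py w24.png pot_blue:.5121:.213
```

```text
t 24.77 tool [0.5191 0.2058 0.1844] open 0.0402 F [ 0.1 -0.6 -1.1]
dpos [-0.0065  0.0643 -0.0073] dr [-0.69 -0.78 -0.07] q [ 0.25 -0.07  1.84 -0.    1.36  0.26]
t 24.77 tool [0.5191 0.2058 0.1844] open 0.0402 F [ 0.1 -0.6 -1.1] ydir [ 0.012  0.001 -1.   ] zdir [ 1.    -0.014  0.012]
pot_blue 0.84 [0.5127 0.2147] res [ 1.6 -2.5 -1.6  4.5] [194. 122. 298. 215.] tool-delta [-0.0087 -0.0001 -0.0066]
```

View pics/w24.png

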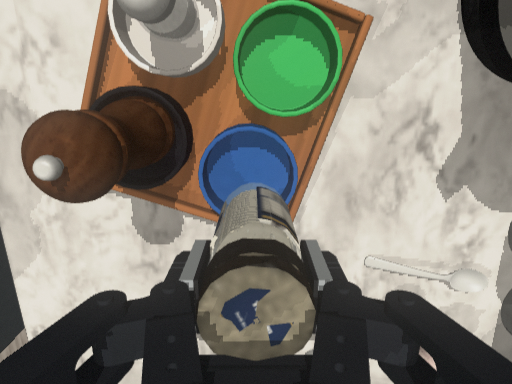

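Call:
servo_tool(delta_pos=[[-0.007,0.015,-0.008],[0,0.03,-0.001],[0,0.02,0],[0,0,0]], dr=[[-0.7,-0.8,0],[0,0,0],[0,0,0],[0,0,0]], grip=[0.3,0.3,0.3,0.3])

```text
t: 25.38
tool_pos: [0.5163, 0.2153, 0.1276]
tool_rot: [-1.193, 1.2, -1.211]
contact_force: [-0.8, -0.0, -1.0]
opening: 0.0399
```

```bash
python3 go.py .5127 .2135 .083 0;python3 w.py w25.png pot_blue:.5121:.213
```

```text
t 25.38 tool [0.5163 0.2153 0.1276] open 0.0399 F [-0.8 -0.  -1. ]
dpos [ 0.002   0.0445 -0.0044] dr [-0.92  0.06 -0.37] q [ 0.26 -0.01  1.88  0.    1.25  0.26]
t 25.38 tool [0.5163 0.2153 0.1276] open 0.0399 F [-0.8 -0.  -1. ] ydir [ 0.016  0.006 -1.   ] zdir [1.    0.001 0.016]
pot_blue 0.7 [0.5137 0.2146] res [ 2.2 -3.  -2.2 19.5] [187. 144. 315. 242.] tool-delta [ 0.0006 -0.     -0.0026]
```

View pics/w25.png

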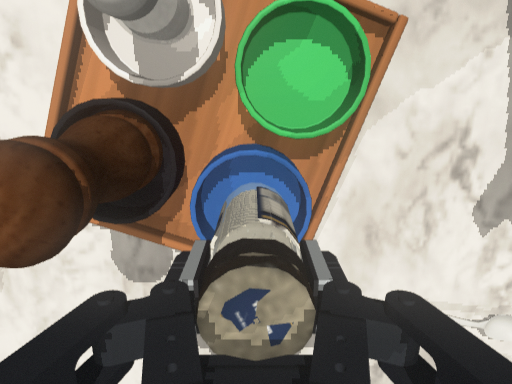

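Call:
servo_tool(delta_pos=[[0.001,0.015,-0.0045],[0,0.017,0],[0,0.009,0],[0,0,0]], dr=[[-0.9,0,-0.4],[0,0,0],[0,0,0],[0,0,0]], grip=[0.3,0.3,0.3,0.3])

```text
t: 25.98
tool_pos: [0.5143, 0.2149, 0.0874]
tool_rot: [-1.205, 1.205, -1.211]
contact_force: [-0.7, -0.2, -0.7]
opening: 0.04
```

```bash
python3 go.py .5127 .2135 .083 0
```

```text
t 25.98 tool [0.5143 0.2149 0.0874] open 0.04 F [-0.7 -0.2 -0.7]
dpos [ 0.0014  0.0044 -0.0016] dr [-0.31  0.05 -0.04] q [ 0.26  0.04  1.9  -0.    1.19  0.26]
```

Call:
servo_tool(delta_pos=[[0.001,0.005,-0.001],[0,0.001,0],[0,0,0]], dr=[[-0.3,0,0],[0,0,0],[0,0,0]], grip=[0.3,0.3,0.3])

```text
t: 26.35
tool_pos: [0.5143, 0.2144, 0.0833]
tool_rot: [-1.207, 1.208, -1.208]
contact_force: [0.2, -0.7, -1.9]
opening: 0.0401
```

Call:
servo_tool(delta_pos=[[0,0.002,0],[0,0.001,0]], dr=[[0,0,0],[0,0,0]], grip=[0.3,0.3])

```text
t: 26.6
tool_pos: [0.5148, 0.2146, 0.083]
tool_rot: [-1.208, 1.209, -1.208]
contact_force: [-3.7, -1.1, 4.1]
opening: 0.0398
```

Contact. Release and lift.

Call:
servo_tool(delta_pos=[[0,0,0],[0,0,0],[0,0,0],[0,-0.01,0],[0,-0.04,0]], dr=[[0,0,0],[0,0,0],[0,0,0],[0,0,0],[0,0,0]], grip=[0.66,0.66,0.66,0.66,0.66])

```text
t: 27.22
tool_pos: [0.5125, 0.2137, 0.1304]
tool_rot: [-1.213, 1.213, -1.206]
contact_force: [-0.1, -0.2, -0.0]
opening: 0.0565
```

Call:
servo_tool(delta_pos=[[0,-0.05,0],[0,-0.05,0],[0.02,-0.05,0],[0.055,-0.02,0.008],[0.06,0,0.012]], dr=[[0,0,0],[0,0,0],[0,0,0],[0,0,0],[0,0,0]], grip=[0.66,0.66,0.66,0.66,0.66])

```text
t: 27.85
tool_pos: [0.5348, 0.0789, 0.3143]
tool_rot: [-1.207, 1.198, -1.205]
contact_force: [0.9, 0.2, -1.1]
opening: 0.0565
```

```bash
python3 go.py .5972 -.13 .28 0; python3 w.py w26.png
```

```text
t 27.85 tool [0.5348 0.0789 0.3143] open 0.0565 F [ 0.9  0.2 -1.1]
dpos [0.2095 0.0345 0.0604] dr [-0.4   0.49 -0.07] q [ 0.01 -0.19  1.73  0.    1.59 -0.  ]
t 27.85 tool [0.5348 0.0789 0.3143] open 0.0565 F [ 0.9  0.2 -1.1] ydir [ 0.007  0.001 -1.   ] zdir [1.    0.009 0.007]
```

View pics/w26.png

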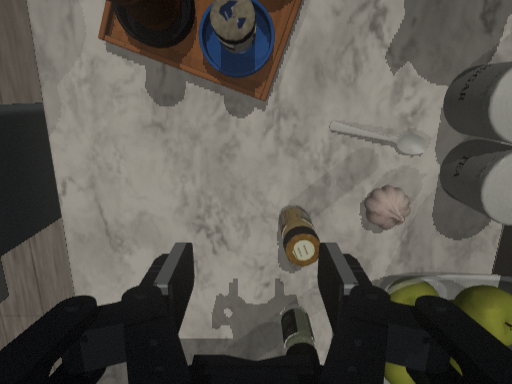

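Blue jar stands in the blue pot. On to the green jar.

Call:
servo_tool(delta_pos=[[0.055,0.005,0.017],[0.055,0.01,0.017],[0.055,0.01,0.017],[0.04,0.01,0.01],[0,0,0]], dr=[[-0.4,0.5,0],[0,0,0],[0,0,0],[0,0,0],[0,0,0]], grip=[0.8,0.8,0.8,0.8,0.8])

```text
t: 28.52
tool_pos: [0.5966, -0.1381, 0.283]
tool_rot: [-1.203, 1.211, -1.223]
contact_force: [0.7, 0.8, 0.1]
opening: 0.0685
```

```bash
python3 go.py .597 -.173 .27 0; python3 w.py w27.png green_jar:.597:-.173
```

```text
t 28.52 tool [ 0.5966 -0.1381  0.283 ] open 0.0685 F [0.7 0.8 0.1]
dpos [0.0348 0.0131 0.0007] dr [-0.32 -0.62  0.25] q [-0.35 -0.    1.6  -0.    1.53 -0.34]
t 28.52 tool [ 0.5966 -0.1381  0.283 ] open 0.0685 F [0.7 0.8 0.1] ydir [ 0.005 -0.004 -1.   ] zdir [ 1.    -0.011  0.006]
green_jar 0.9 [ 0.5944 -0.1701] res [-1.1  1.1  1.1 -0.7] [233. 162. 274. 227.] tool-delta [ 0.032   0.0001 -0.0018]
```

View pics/w27.png

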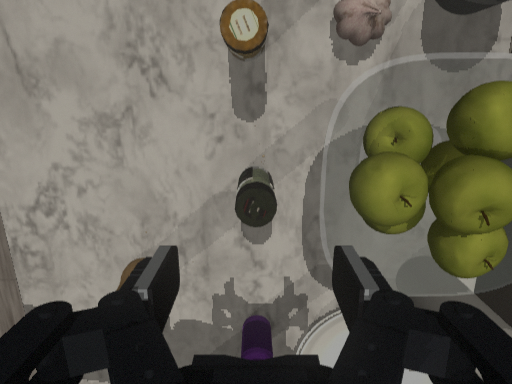

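Call:
servo_tool(delta_pos=[[0.03,0.01,-0.001],[0.003,0.05,-0.001],[0,0.05,-0.001],[0,0.02,-0.002],[0,0,0]], dr=[[-0.3,-0.6,0.2],[0,0,0],[0,0,0],[0,0,0],[0,0,0]], grip=[0.8,0.8,0.8,0.8,0.8])

```text
t: 29.25
tool_pos: [0.5953, -0.163, 0.1587]
tool_rot: [-1.208, 1.189, -1.209]
contact_force: [0.1, -0.2, 1.5]
opening: 0.0683
```

```bash
python3 go.py .596 -.172 .07 0; python3 w.py w28.png green_jar:.597:-.173
```

```text
t 29.25 tool [ 0.5953 -0.163   0.1587] open 0.0683 F [ 0.1 -0.2  1.5]
dpos [ 0.0087  0.0888 -0.0005] dr [-0.73  0.69  0.18] q [-0.39  0.09  1.72  0.    1.32 -0.4 ]
t 29.25 tool [ 0.5953 -0.163   0.1587] open 0.0683 F [ 0.1 -0.2  1.5] ydir [ 0.013 -0.003 -1.   ] zdir [1.    0.012 0.013]
green_jar 0.83 [ 0.5968 -0.1729] res [-2.4  0.9  2.4 -0.5] [226. 166. 291. 271.] tool-delta [0.0099 0.     0.0014]
```

View pics/w28.png

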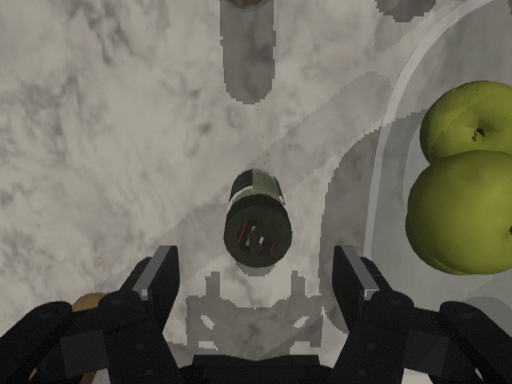

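Call:
servo_tool(delta_pos=[[0.009,0.015,0],[0,0.035,-0.001],[0,0.01,-0.002],[0,0,0]], dr=[[-0.7,0.7,0.2],[0,0,0],[0,0,0],[0,0,0]], grip=[0.8,0.8,0.8,0.8])

```text
t: 29.85
tool_pos: [0.5988, -0.1763, 0.1062]
tool_rot: [-1.202, 1.197, -1.222]
contact_force: [-0.2, -0.1, 0.4]
opening: 0.068
```

```bash
python3 go.py .596 -.172 .07 0; python3 w.py w29.png green_jar:.597:-.173
```

```text
t 29.85 tool [ 0.5988 -0.1763  0.1062] open 0.068 F [-0.2 -0.1  0.4]
dpos [-0.0045  0.0361 -0.0033] dr [-0.82 -0.12  0.36] q [-0.41  0.16  1.74 -0.    1.23 -0.4 ]
t 29.85 tool [ 0.5988 -0.1763  0.1062] open 0.068 F [-0.2 -0.1  0.4] ydir [ 0.014 -0.006 -1.   ] zdir [ 1.    -0.002  0.014]
green_jar 0.56 [ 0.5959 -0.1724] res [-2.2 -1.1  2.4  0.8] [205. 164. 297. 302.] tool-delta [-0.0039 -0.0001 -0.0029]
```

View pics/w29.png

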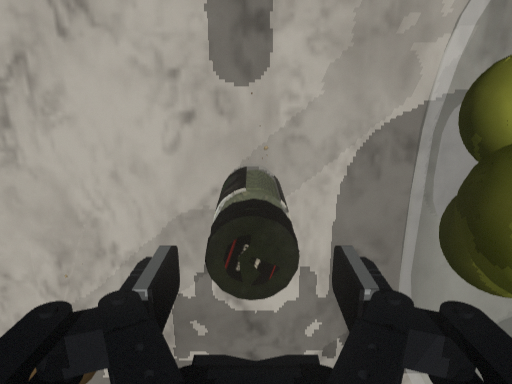

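Call:
servo_tool(delta_pos=[[-0.0045,0.012,-0.003],[0,0.015,0],[0,0.008,0],[0,0,0]], dr=[[-0.8,0,0.4],[0,0,0],[0,0,0],[0,0,0]], grip=[0.8,0.8,0.8,0.8])

```text
t: 30.45
tool_pos: [0.5982, -0.1724, 0.0766]
tool_rot: [-1.207, 1.206, -1.212]
contact_force: [-2.8, 0.5, 1.8]
opening: 0.0683
```

```bash
python3 go.py .596 -.172 .07 0
```

```text
t 30.45 tool [ 0.5982 -0.1724  0.0766] open 0.0683 F [-2.8  0.5  1.8]
dpos [-0.0004  0.0066 -0.0022] dr [-0.23 -0.02  0.06] q [-0.4   0.2   1.75  0.    1.19 -0.4 ]
```

```bash
python3 w.py w30.png; python3 -c "
from h import *
save('scene','s30.png',(230,120,430,270),3.5)"
```

```text
t 30.45 tool [ 0.5982 -0.1724  0.0766] open 0.0683 F [-2.8  0.5  1.8] ydir [ 0.004 -0.001 -1.   ] zdir [ 1.    -0.     0.004]
```

View pics/w30.png

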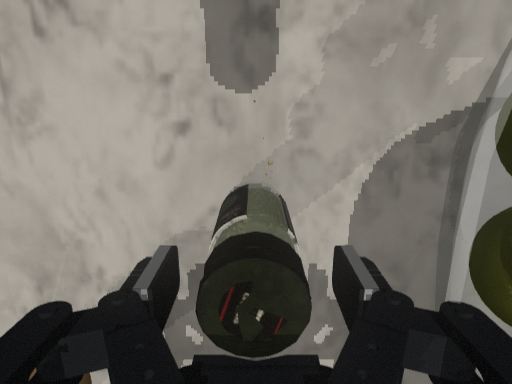

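View pics/s30.png

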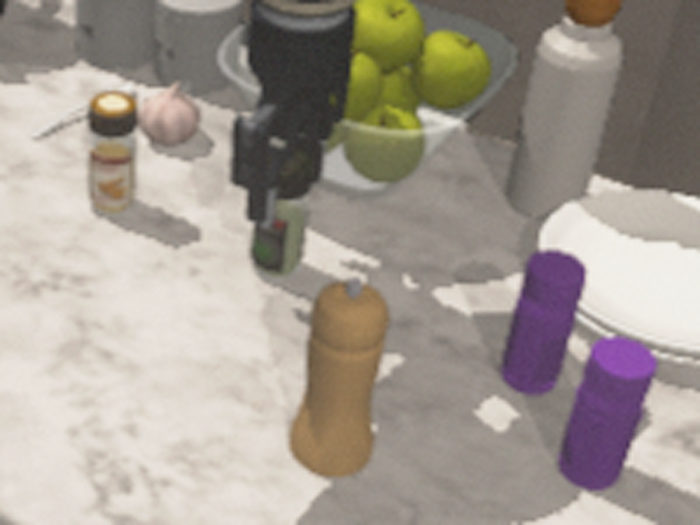

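Call:
servo_tool(delta_pos=[[0,-0.001,-0.0025],[0,0,0],[0,0,0],[0,0,0],[0,0,0]], dr=[[0,0,0],[0,0,0],[0,0,0],[0,0,0],[0,0,0]], grip=[0.75,0.3,0.3,0.3,0.3], grip_force=35)

```text
t: 31.18
tool_pos: [0.5956, -0.1722, 0.0765]
tool_rot: [-1.207, 1.206, -1.212]
contact_force: [-0.4, -0.0, 1.5]
opening: 0.04
```

```bash
python3 go.py .596 -.172 .0766 0; python3 w.py w31.png
```

```text
t 31.18 tool [ 0.5956 -0.1722  0.0765] open 0.04 F [-0.4 -0.   1.5]
dpos [-0.0002 -0.0001  0.0004] dr [-0.22 -0.02  0.04] q [-0.4   0.2   1.75  0.    1.19 -0.4 ]
t 31.18 tool [ 0.5956 -0.1722  0.0765] open 0.04 F [-0.4 -0.   1.5] ydir [ 0.004 -0.001 -1.   ] zdir [ 1.    -0.     0.004]
```

View pics/w31.png

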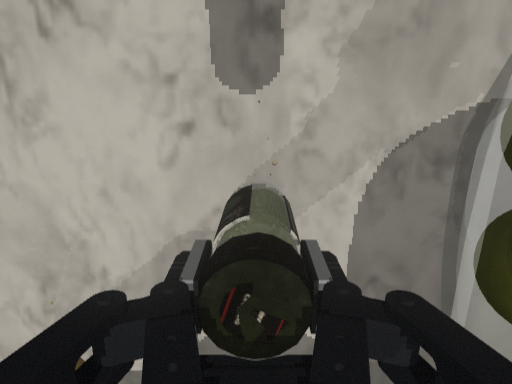

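Call:
servo_tool(delta_pos=[[0,-0.02,-0.001],[0,-0.05,0],[0,-0.06,0],[0,-0.06,0],[-0.04,-0.03,0]], dr=[[0,0,0],[0,0,0],[0,0,0],[0,0,0],[0,0,0]], grip=[0.3,0.3,0.3,0.3,0.3])

```text
t: 31.85
tool_pos: [0.5907, -0.1323, 0.3013]
tool_rot: [-1.209, 1.217, -1.208]
contact_force: [1.1, 0.3, -1.7]
opening: 0.0403
```

Call:
servo_tool(delta_pos=[[-0.058,0,-0.006],[-0.06,0,-0.007],[-0.06,0,-0.007],[-0.06,0,-0.007],[-0.06,0,-0.007]], dr=[[0,0,0],[0,0,0],[0,0,0],[0,0,0],[0,0,0]], grip=[0.3,0.3,0.3,0.3,0.3])

```text
t: 32.48
tool_pos: [0.5579, 0.172, 0.3132]
tool_rot: [-1.196, 1.208, -1.221]
contact_force: [1.0, -0.9, -2.1]
opening: 0.0398
```

```bash
python3 go.py .546 .26 .28 0
```

```text
t 32.48 tool [0.5579 0.172  0.3132] open 0.0398 F [ 1.  -0.9 -2.1]
dpos [-0.0878  0.0331 -0.013 ] dr [-0.62 -0.54 -0.03] q [ 0.17 -0.08  1.64 -0.    1.58  0.18]
```

Call:
servo_tool(delta_pos=[[-0.045,0.01,-0.007],[-0.04,0.02,-0.004],[0,0.01,0],[0,0,0]], dr=[[-0.6,-0.5,0],[0,0,0],[0,0,0],[0,0,0]], grip=[0.3,0.3,0.3,0.3])

```text
t: 32.98
tool_pos: [0.5448, 0.2634, 0.2764]
tool_rot: [-1.208, 1.202, -1.205]
contact_force: [0.8, 0.1, -1.5]
opening: 0.04
```

```bash
python3 go.py .5455 .302 .2 0; python3 w.py w32.png pot_green:.545:.302 pot_white:.456:.334
```

```text
t 32.98 tool [0.5448 0.2634 0.2764] open 0.04 F [ 0.8  0.1 -1.5]
dpos [-0.0384  0.0765  0.0006] dr [-0.23  0.36 -0.09] q [ 0.33 -0.01  1.63  0.    1.52  0.32]
t 32.98 tool [0.5448 0.2634 0.2764] open 0.04 F [ 0.8  0.1 -1.5] ydir [ 0.004  0.002 -1.   ] zdir [1.    0.006 0.004]
pot_green 0.94 [0.547  0.3036] res [-0.3  1.3  0.3 -1.9] [218.  82. 297. 165.] tool-delta [-0.0401  0.0001  0.0024]
pot_white 0.62 [0.4575 0.3353] res [-0.5 -0.4  0.5  0.5] [132.  50. 213. 133.] tool-delta [-0.0724 -0.0002 -0.0868]
```

View pics/w32.png

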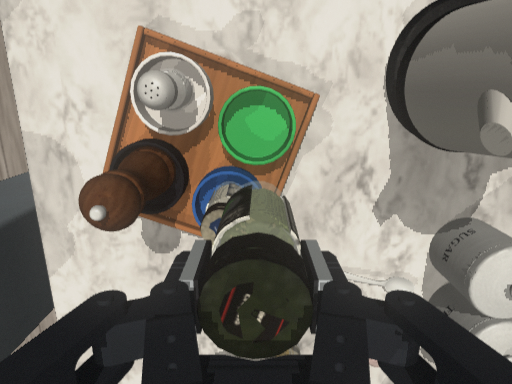

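Call:
servo_tool(delta_pos=[[-0.037,0.0,0.001],[-0.003,0.035,0],[0,0.04,-0.001],[0,0,0]], dr=[[-0.2,0.4,0],[0,0,0],[0,0,0],[0,0,0]], grip=[0.3,0.3,0.3,0.3])

```text
t: 33.62
tool_pos: [0.55, 0.3007, 0.2071]
tool_rot: [-1.193, 1.211, -1.218]
contact_force: [-0.2, -0.2, -1.1]
opening: 0.0399
```

```bash
python3 go.py .546 .303 .13 0; python3 w.py w33.png pot_green:.545:.302
```

```text
t 33.62 tool [0.55   0.3007 0.2071] open 0.0399 F [-0.2 -0.2 -1.1]
dpos [-0.0019  0.0771 -0.0049] dr [-0.64 -0.56 -0.29] q [0.38 0.08 1.65 0.   1.4  0.39]
t 33.62 tool [0.55   0.3007 0.2071] open 0.0399 F [-0.2 -0.2 -1.1] ydir [ 0.011  0.005 -1.   ] zdir [ 1.    -0.01   0.011]
pot_green 0.78 [0.5454 0.3055] res [-1.  -1.5  1.   6.1] [203. 125. 295. 210.] tool-delta [-0.0048 -0.     -0.0047]
```

View pics/w33.png

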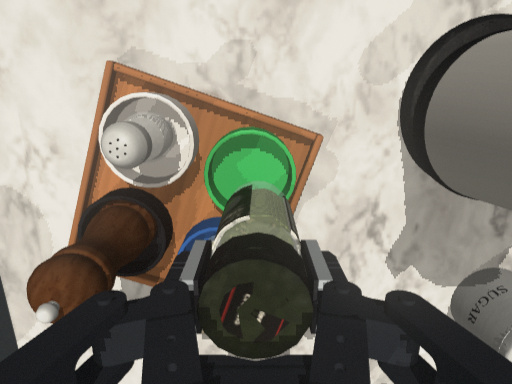

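Call:
servo_tool(delta_pos=[[-0.003,0.02,-0.005],[0,0.035,-0.001],[0,0.02,0],[0,0,0]], dr=[[-0.6,-0.6,-0.3],[0,0,0],[0,0,0],[0,0,0]], grip=[0.3,0.3,0.3,0.3])

```text
t: 34.22
tool_pos: [0.5503, 0.3062, 0.1403]
tool_rot: [-1.193, 1.199, -1.212]
contact_force: [1.1, -0.3, -1.8]
opening: 0.04
```

```bash
python3 go.py .546 .304 .0875 0; python3 w.py w34.png pot_green:.545:.302
```

```text
t 34.23 tool [0.5503 0.3062 0.1403] open 0.04 F [ 1.1 -0.3 -1.8]
dpos [ 0.0026  0.0528 -0.0052] dr [-0.95  0.05 -0.38] q [ 0.39  0.14  1.7  -0.    1.28  0.39]
t 34.23 tool [0.5503 0.3062 0.1403] open 0.04 F [ 1.1 -0.3 -1.8] ydir [ 0.017  0.007 -1.   ] zdir [1.    0.001 0.017]
pot_green 0.94 [0.5459 0.3069] res [-0.6 -1.4  0.6 10. ] [190. 138. 306. 242.] tool-delta [-0.0007 -0.0001 -0.0044]
```

View pics/w34.png

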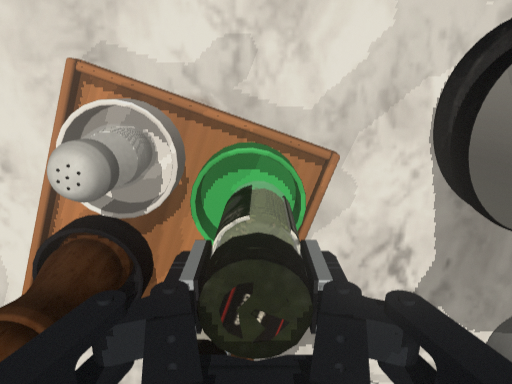

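Call:
servo_tool(delta_pos=[[0.001,0.02,-0.005],[0,0.02,-0.001],[0,0.01,0],[0,0,0]], dr=[[-0.9,0,-0.4],[0,0,0],[0,0,0],[0,0,0]], grip=[0.3,0.3,0.3,0.3])

```text
t: 34.83
tool_pos: [0.5467, 0.3063, 0.0909]
tool_rot: [-1.204, 1.205, -1.21]
contact_force: [-0.3, -0.6, -0.8]
opening: 0.0401
```

```bash
python3 go.py .546 .304 .0875 0
```

```text
t 34.83 tool [0.5467 0.3063 0.0909] open 0.0401 F [-0.3 -0.6 -0.8]
dpos [ 0.0024  0.0034 -0.0007] dr [-0.34  0.06 -0.09] q [ 0.39  0.19  1.73 -0.    1.21  0.39]
```

Call:
servo_tool(delta_pos=[[0.001,0.004,-0.0005],[0,0.002,0],[0,0.001,0]], dr=[[-0.3,0,0],[0,0,0],[0,0,0]], grip=[0.3,0.3,0.3])

```text
t: 35.2
tool_pos: [0.5474, 0.3059, 0.0872]
tool_rot: [-1.206, 1.208, -1.207]
contact_force: [-2.2, -0.5, 2.0]
opening: 0.0397
```

Contact; release and retreat.

Call:
servo_tool(delta_pos=[[0,0,0],[0,0,0],[0,0,0],[0,-0.01,0],[0,-0.04,0]], dr=[[0,0,0],[0,0,0],[0,0,0],[0,0,0],[0,0,0]], grip=[0.66,0.66,0.66,0.66,0.66])

```text
t: 35.83
tool_pos: [0.5455, 0.3048, 0.1349]
tool_rot: [-1.211, 1.211, -1.207]
contact_force: [0.6, -0.2, 1.3]
opening: 0.0562
```

Call:
servo_tool(delta_pos=[[0,-0.05,0],[0,-0.05,0],[0.02,-0.06,0],[0.05,-0.02,-0.015],[0.05,0,-0.015]], dr=[[0,0,0],[0,0,0],[0,0,0],[0,0,0],[0,0,0]], grip=[0.66,0.66,0.66,0.66,0.66])

```text
t: 36.45
tool_pos: [0.5171, 0.1853, 0.3264]
tool_rot: [-1.204, 1.2, -1.207]
contact_force: [0.6, -0.7, 0.5]
opening: 0.0561
```

Call:
servo_tool(delta_pos=[[0.03,0,0],[0,0,0],[0,0,0]], dr=[[0,0,0],[0,0,0],[0,0,0]], grip=[0.66,0.66,0.66])

```text
t: 36.83
tool_pos: [0.5168, 0.1526, 0.3303]
tool_rot: [-1.197, 1.199, -1.211]
contact_force: [-0.1, -0.3, -0.3]
opening: 0.0565
```

```bash
python3 w.py w35.png; python3 -c "
from h import *
save('scene','s35.png',(110,110,430,270),2.4)
save('side','d35.png',(190,120,350,310),3.1)"
```

```text
t 36.83 tool [0.5168 0.1526 0.3303] open 0.0565 F [-0.1 -0.3 -0.3] ydir [ 0.015  0.004 -1.   ] zdir [1.    0.002 0.015]
```

View pics/w35.png

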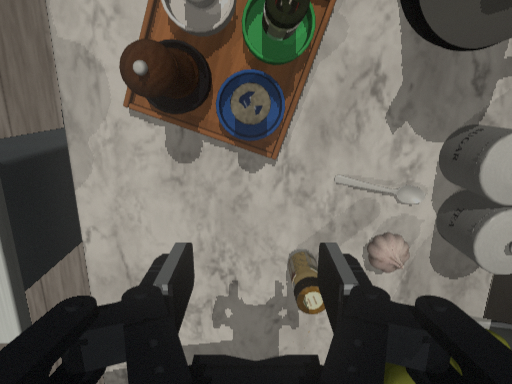

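View pics/s35.png

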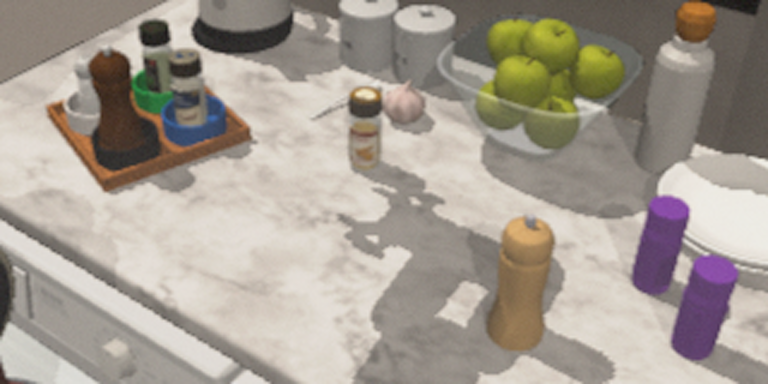

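View pics/d35.png

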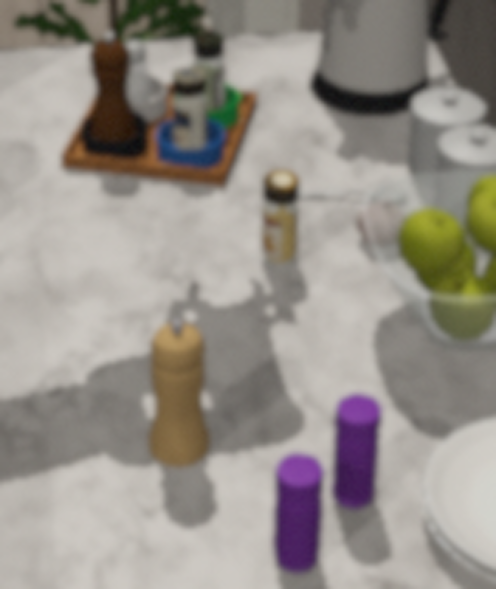

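```bash
python3 -c "
from station import ctrl
print(ctrl.finish_job())"
```

```text
the job is handed in; nothing more can be done
None
```

All four seasonings are in their pots, and I handed the job in at about 37 s of the 115 s allowed. I placed them in the order you gave: salt shaker in the white pot, dark mill in the black, blue-label jar in the blue, and green-label jar in the green.

- **Final pictures:** The scene, side and wrist pictures taken just before hand-in show all four upright in the right pots. The pale mill and the red-label jar are still standing where they were. The gripper was open and clear of everything, at 0.33 m height with about 0 N on it.
- **Seating on the pot floor:** The floor contact showed in the force for the mill, blue jar and green jar (2 to 5.5 N) before I let go. For the salt shaker the force rose only to about 0.5 N. I judged it seated from its height, which matched the pot floor to within about 1 mm.
- **Disagreements in the measurements:** The first tray fit, from the scene and side cameras, was about 7 mm off the wrist camera in y, so I used the wrist camera. The last mask fits on the mill after it was placed were 10 to 15 mm off with large residuals. I gave them no weight because I had given the mill only a rough outline.
- **One unexplained reading:** While going down to the green jar, the force briefly showed about 3 N sideways. It may have been a light touch on the fruit bowl or just noise. It fell to 0.4 N after I moved 2.5 mm away, and the pictures show nothing displaced.

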